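# Re-heel a pair of shoes with a stack of leather lifts

### The arm

A 6-joint arm with a two-finger parallel gripper is mounted at the origin on the work surface. World frame = base frame: x ahead of the robot, y to its left, z up, the work surface at z = 0. Lengths are in m, angles in rad, forces in N, time in s.
With the tool pointing down it reaches from about 0.325 to 0.85 m from the base axis. Payload 15.5 kg.
Tool frame: the origin (TCP) lies on the centre line of the jaws, within the pads' length; the fingertips stand 19 mm ahead of it and the grasp point (between the pads) is the TCP; z points along the fingers, y is the line along which they close (so a half turn about z gives the same grasp; the last joint's range is limited). The gripper opens to 91 mm and grips with 3 to 60 N. Pads are 32 mm wide; open, the fingers measure 118 mm over their backs; the gripper's body (76 mm by 178 mm) begins 60 mm behind the grasp point.
Start: joints at [-1.415, 0.494, 1.345, -0, 1.302, -0.096], TCP at [0.156, -0.605, 0.233] pointing down, gripper open.
Joint ranges: [-2.91, 2.91], [-0.82, 2.16], [0.22, 2.67], [-1.22, 4.37], [0.12, 2.79], [-3.08, 3.08]. Speed limits (rad/s): [1.89, 1.89, 2.57, 3.01, 3.01, 3.01].

### API

Orientations are given as a unit quaternion [w, x, y, z].
In Python, from plant import read_state, get_image, sign_off gives the robot as it stands.
- The arm moves only by the tool jog_arm, never from a script. Its argument "targets" is a list of rows, each a list of 4 numbers: the shift along the world's x, y, z in units of 20 mm (1.0 is 20 mm), then the turn about the world's z in units of 8 degrees (1.0 is 8 degrees). A call has 1 to 12 rows; each row shifts and turns the commanded pose from where the row before left it; what a row does not reach is not made up. A row lasts 1/8 s, in which the tool goes at most 62.5 mm and 10.7 degrees, less where a joint would pass 70% of its speed; a pose out of reach is approached as far as the arm can. A call with a number of a shift or a turn outside -1 to 1 is refused whole. A call with a gripper value outside its range is refused whole. "jaw" is the opening, from -1 (shut) to 1 (fully open), set as the call begins (left out, the last holds). The fingers move at their own pace and stop on an object; the grip force is fixed at half the most. Time passes only in rows, so rows that do not move let the fingers close. It gives the time, the measured TCP pose, the force, the opening and the grip force at its end, in the units of the state.
- read_state(): the state, without advancing time (a new reading comes with each control period).
- get_image(name): name is "side" or "top"; returns a dict with "color" (400x640x3 uint8, blue, green, red), "range_z" (400x640 float32, m along the optical axis (not along the pixel's ray), 0 where there is no reading), "fx", "fy", "cx", "cy" (pixels), "camera_from_world" (4x4, takes a point from world to camera coordinates). Camera axes: x right, y down, z forward; pixel columns grow to the right and rows downward; lengths in m; the calibration is good to about 2 mm. A picture is of the moment at which its call begins.
- sign_off(): hands the job in; it is judged then, once.
The state is a dict: "t": time; "qpos": joint angles; "dq": joint speeds; "joint_torque": joint torques, N m; "tcp_pos": TCP position; "ee_rot": TCP orientation; "wrist_force": force on the tool from outside, world axes, zero at the start; "wrist_torque": the same for the moment, N m; "finger_gap": finger opening in m; "finger_force": force on a finger pad.
Only numpy, scipy, OpenCV 4.12 (cv2) and the standard library are available. Lean on these libraries where they do the work, as an engineer would, in place of code of your own. Each camera call takes 0.05 s, during which the arm holds its last target. There are 200 camera calls.

### The job

Re-heel the pair of shoes standing upside down on the iron lasts: throw any worn heel piece still lying on a heel seat into the scrap box, then build up each heel from leather lifts, finished with one black rubber top piece uppermost, choosing thicknesses so that the heel comes level with the tread of its own sole (to within about 2 mm). Every piece must lie flat and squarely over the heel seat with its straight edge towards the toe. Leave the spare lifts lying on the bench, and do not disturb the hammer or the cement tin.

Things in the scene. Friction and masses are not known exactly. Their poses are not given: they have to be found in the camera images.
- tread_l (a point): highest flat of the left shoe's sole, at the ball of the foot: the level its heel must reach, 165 mm above the bench, 103 mm towards the toe from heel_l. The shoe is a lady's, dark leather, 235 mm long, fixed upside down on an iron last with a round base 116 mm across. x to the toe, z up
- heel_l: heel seat of the left shoe: level, fixed D-shaped face, 53 mm long, 50 mm wide, 26 to 36 mm below the tread (varies). Origin: in the face, middle of the D's straight edge; x to the toe, z up. A heel piece lies right with its own origin above this one and x the same way. Gap to fill: height of tread_l above it. From 15 mm in front of it the waist of the sole, 40 mm wide, climbs to the tread
- worn_l: worn heel piece loose on the left shoe's heel seat at the start (may be absent): dark rubber, D-shaped, 48 mm wide, 51 mm long, 9 mm thick in front, worn to about 5 mm at its round back, 20 g. Origin: in its underside, middle of its straight edge; x points out of that edge (it reaches from x = 0 to -51 mm, sides parallel from 0 to -33 mm); z up
- tread_r (a point): highest flat of the right shoe's sole, at the ball of the foot: the level its heel must reach, 165 mm above the bench, 103 mm towards the toe from heel_r. The shoe is a lady's, dark leather, 235 mm long, fixed upside down on an iron last with a round base 116 mm across. x to the toe, z up
- heel_r: heel seat of the right shoe: level, fixed D-shaped face, 53 mm long, 50 mm wide, 26 to 36 mm below the tread (varies). Origin: in the face, middle of the D's straight edge; x to the toe, z up. A heel piece lies right with its own origin above this one and x the same way. Gap to fill: height of tread_r above it. From 15 mm in front of it the waist of the sole, 40 mm wide, climbs to the tread
- worn_r: worn heel piece loose on the right shoe's heel seat at the start (may be absent): dark rubber, D-shaped, 48 mm wide, 51 mm long, 9 mm thick in front, worn to about 5 mm at its round back, 20 g. Origin: in its underside, middle of its straight edge; x points out of that edge (it reaches from x = 0 to -51 mm, sides parallel from 0 to -33 mm); z up
- lift6_a: leather lift for building a heel, 6 mm thick, D-shaped, 48 mm wide (y), 51 mm long (x). Origin: at mid-thickness, middle of its straight edge; x points out of that edge, so the piece reaches from x = 0 to -51 mm; the sides are parallel from x = 0 to -33 mm. Starts flat on the bench; either face may be up
- lift6_b: leather lift for building a heel, 6 mm thick, D-shaped, 48 mm wide (y), 51 mm long (x). Origin: at mid-thickness, middle of its straight edge; x points out of that edge, so the piece reaches from x = 0 to -51 mm; the sides are parallel from x = 0 to -33 mm. Starts flat on the bench; either face may be up
- lift6_c: leather lift for building a heel, 6 mm thick, D-shaped, 48 mm wide (y), 51 mm long (x). Origin: at mid-thickness, middle of its straight edge; x points out of that edge, so the piece reaches from x = 0 to -51 mm; the sides are parallel from x = 0 to -33 mm. Starts flat on the bench; either face may be up
- lift6_d: leather lift for building a heel, 6 mm thick, D-shaped, 48 mm wide (y), 51 mm long (x). Origin: at mid-thickness, middle of its straight edge; x points out of that edge, so the piece reaches from x = 0 to -51 mm; the sides are parallel from x = 0 to -33 mm. Starts flat on the bench; either face may be up
- lift10_a: leather lift for building a heel, 10 mm thick, D-shaped, 48 mm wide (y), 51 mm long (x). Origin: at mid-thickness, middle of its straight edge; x points out of that edge, so the piece reaches from x = 0 to -51 mm; the sides are parallel from x = 0 to -33 mm. Starts flat on the bench; either face may be up
- lift10_b: leather lift for building a heel, 10 mm thick, D-shaped, 48 mm wide (y), 51 mm long (x). Origin: at mid-thickness, middle of its straight edge; x points out of that edge, so the piece reaches from x = 0 to -51 mm; the sides are parallel from x = 0 to -33 mm. Starts flat on the bench; either face may be up
- lift14_a: leather lift for building a heel, 14 mm thick, D-shaped, 48 mm wide (y), 51 mm long (x); it may be absent. Origin: at mid-thickness, middle of its straight edge; x points out of that edge, so the piece reaches from x = 0 to -51 mm; the sides are parallel from x = 0 to -33 mm. Starts flat on the bench; either face may be up
- lift14_b: leather lift for building a heel, 14 mm thick, D-shaped, 48 mm wide (y), 51 mm long (x); it may be absent. Origin: at mid-thickness, middle of its straight edge; x points out of that edge, so the piece reaches from x = 0 to -51 mm; the sides are parallel from x = 0 to -33 mm. Starts flat on the bench; either face may be up
- lift18: leather lift for building a heel, 18 mm thick, D-shaped, 48 mm wide (y), 51 mm long (x); it may be absent. Origin: at mid-thickness, middle of its straight edge; x points out of that edge, so the piece reaches from x = 0 to -51 mm; the sides are parallel from x = 0 to -33 mm. Starts flat on the bench; either face may be up
- top_a: black rubber top piece, the part of the heel that treads the ground, 6 mm thick, D-shaped, 48 mm wide (y), 51 mm long (x). Origin and axes as for the leather lifts (mid-thickness, middle of the straight edge, x out of it). Starts flat on the bench; either face may be up
- top_b: black rubber top piece, the part of the heel that treads the ground, 6 mm thick, D-shaped, 48 mm wide (y), 51 mm long (x). Origin and axes as for the leather lifts (mid-thickness, middle of the straight edge, x out of it). Starts flat on the bench; either face may be up
- scrap: open plywood scrap box standing loose on the bench, 130 mm (x) by 100 mm (y), 50 mm high, walls and floor 5 mm. Origin: centre of its underside; z up
- hammer: cobbler's hammer lying on the bench, a bystander, to be left where it is
- tin: grey cement tin, 84 mm across, 100 mm high, a bystander, to be left where it is

How it is judged:
At the end, for the whole second after the job is handed in: Each heel: rubber top piece uppermost, its top within 2.5 mm of the tread; all its pieces flat (0.06 rad), straight edges within 7 mm and 0.12 rad of the seat. Worn pieces in the upright scrap box, spare lifts on the bench clear of heels and box, all at rest (((horizontal distance between top_a and heel_l below 0.007 m and angle between the x axis of top_a and the x axis of heel_l, either way round below 0.12 rad and angle between the z axis of top_a and the z axis of heel_l, either way round below 0.06 rad and z of top_a in the frame of tread_l between -0.0055 and -0.0005 m) or (horizontal distance between top_b and heel_l below 0.007 m and angle between the x axis of top_b and the x axis of heel_l, either way round below 0.12 rad and angle between the z axis of top_b and the z axis of heel_l, either way round below 0.06 rad and z of top_b in the frame of tread_l between -0.0055 and -0.0005 m)) and ((horizontal distance between top_a and heel_r below 0.007 m and angle between the x axis of top_a and the x axis of heel_r, either way round below 0.12 rad and angle between the z axis of top_a and the z axis of heel_r, either way round below 0.06 rad and z of top_a in the frame of tread_r between -0.0055 and -0.0005 m) or (horizontal distance between top_b and heel_r below 0.007 m and angle between the x axis of top_b and the x axis of heel_r, either way round below 0.12 rad and angle between the z axis of top_b and the z axis of heel_r, either way round below 0.06 rad and z of top_b in the frame of tread_r between -0.0055 and -0.0005 m)) and ((horizontal distance between lift6_a and heel_l below 0.007 m and angle between the x axis of lift6_a and the x axis of heel_l, either way round below 0.12 rad and angle between the z axis of lift6_a and the z axis of heel_l, either way round below 0.06 rad and z of lift6_a in the frame of tread_l below -0.004 m) or (horizontal distance between lift6_a and heel_r below 0.007 m and angle between the x axis of lift6_a and the x axis of heel_r, either way round below 0.12 rad and angle between the z axis of lift6_a and the z axis of heel_r, either way round below 0.06 rad and z of lift6_a in the frame of tread_r below -0.004 m) or (height (world z) of lift6_a below 0.04 m and horizontal distance between lift6_a and scrap above 0.085 m and horizontal distance between lift6_a and heel_l above 0.05 m and horizontal distance between lift6_a and heel_r above 0.05 m)) and ((horizontal distance between lift6_b and heel_l below 0.007 m and angle between the x axis of lift6_b and the x axis of heel_l, either way round below 0.12 rad and angle between the z axis of lift6_b and the z axis of heel_l, either way round below 0.06 rad and z of lift6_b in the frame of tread_l below -0.004 m) or (horizontal distance between lift6_b and heel_r below 0.007 m and angle between the x axis of lift6_b and the x axis of heel_r, either way round below 0.12 rad and angle between the z axis of lift6_b and the z axis of heel_r, either way round below 0.06 rad and z of lift6_b in the frame of tread_r below -0.004 m) or (height (world z) of lift6_b below 0.04 m and horizontal distance between lift6_b and scrap above 0.085 m and horizontal distance between lift6_b and heel_l above 0.05 m and horizontal distance between lift6_b and heel_r above 0.05 m)) and ((horizontal distance between lift6_c and heel_l below 0.007 m and angle between the x axis of lift6_c and the x axis of heel_l, either way round below 0.12 rad and angle between the z axis of lift6_c and the z axis of heel_l, either way round below 0.06 rad and z of lift6_c in the frame of tread_l below -0.004 m) or (horizontal distance between lift6_c and heel_r below 0.007 m and angle between the x axis of lift6_c and the x axis of heel_r, either way round below 0.12 rad and angle between the z axis of lift6_c and the z axis of heel_r, either way round below 0.06 rad and z of lift6_c in the frame of tread_r below -0.004 m) or (height (world z) of lift6_c below 0.04 m and horizontal distance between lift6_c and scrap above 0.085 m and horizontal distance between lift6_c and heel_l above 0.05 m and horizontal distance between lift6_c and heel_r above 0.05 m)) and ((horizontal distance between lift6_d and heel_l below 0.007 m and angle between the x axis of lift6_d and the x axis of heel_l, either way round below 0.12 rad and angle between the z axis of lift6_d and the z axis of heel_l, either way round below 0.06 rad and z of lift6_d in the frame of tread_l below -0.004 m) or (horizontal distance between lift6_d and heel_r below 0.007 m and angle between the x axis of lift6_d and the x axis of heel_r, either way round below 0.12 rad and angle between the z axis of lift6_d and the z axis of heel_r, either way round below 0.06 rad and z of lift6_d in the frame of tread_r below -0.004 m) or (height (world z) of lift6_d below 0.04 m and horizontal distance between lift6_d and scrap above 0.085 m and horizontal distance between lift6_d and heel_l above 0.05 m and horizontal distance between lift6_d and heel_r above 0.05 m)) and ((horizontal distance between lift10_a and heel_l below 0.007 m and angle between the x axis of lift10_a and the x axis of heel_l, either way round below 0.12 rad and angle between the z axis of lift10_a and the z axis of heel_l, either way round below 0.06 rad and z of lift10_a in the frame of tread_l below -0.004 m) or (horizontal distance between lift10_a and heel_r below 0.007 m and angle between the x axis of lift10_a and the x axis of heel_r, either way round below 0.12 rad and angle between the z axis of lift10_a and the z axis of heel_r, either way round below 0.06 rad and z of lift10_a in the frame of tread_r below -0.004 m) or (height (world z) of lift10_a below 0.04 m and horizontal distance between lift10_a and scrap above 0.085 m and horizontal distance between lift10_a and heel_l above 0.05 m and horizontal distance between lift10_a and heel_r above 0.05 m)) and ((horizontal distance between lift10_b and heel_l below 0.007 m and angle between the x axis of lift10_b and the x axis of heel_l, either way round below 0.12 rad and angle between the z axis of lift10_b and the z axis of heel_l, either way round below 0.06 rad and z of lift10_b in the frame of tread_l below -0.004 m) or (horizontal distance between lift10_b and heel_r below 0.007 m and angle between the x axis of lift10_b and the x axis of heel_r, either way round below 0.12 rad and angle between the z axis of lift10_b and the z axis of heel_r, either way round below 0.06 rad and z of lift10_b in the frame of tread_r below -0.004 m) or (height (world z) of lift10_b below 0.04 m and horizontal distance between lift10_b and scrap above 0.085 m and horizontal distance between lift10_b and heel_l above 0.05 m and horizontal distance between lift10_b and heel_r above 0.05 m)) and ((horizontal distance between lift14_a and heel_l below 0.007 m and angle between the x axis of lift14_a and the x axis of heel_l, either way round below 0.12 rad and angle between the z axis of lift14_a and the z axis of heel_l, either way round below 0.06 rad and z of lift14_a in the frame of tread_l below -0.004 m) or (horizontal distance between lift14_a and heel_r below 0.007 m and angle between the x axis of lift14_a and the x axis of heel_r, either way round below 0.12 rad and angle between the z axis of lift14_a and the z axis of heel_r, either way round below 0.06 rad and z of lift14_a in the frame of tread_r below -0.004 m) or (height (world z) of lift14_a below 0.04 m and horizontal distance between lift14_a and scrap above 0.085 m and horizontal distance between lift14_a and heel_l above 0.05 m and horizontal distance between lift14_a and heel_r above 0.05 m)) and ((horizontal distance between lift14_b and heel_l below 0.007 m and angle between the x axis of lift14_b and the x axis of heel_l, either way round below 0.12 rad and angle between the z axis of lift14_b and the z axis of heel_l, either way round below 0.06 rad and z of lift14_b in the frame of tread_l below -0.004 m) or (horizontal distance between lift14_b and heel_r below 0.007 m and angle between the x axis of lift14_b and the x axis of heel_r, either way round below 0.12 rad and angle between the z axis of lift14_b and the z axis of heel_r, either way round below 0.06 rad and z of lift14_b in the frame of tread_r below -0.004 m) or (height (world z) of lift14_b below 0.04 m and horizontal distance between lift14_b and scrap above 0.085 m and horizontal distance between lift14_b and heel_l above 0.05 m and horizontal distance between lift14_b and heel_r above 0.05 m)) and ((horizontal distance between lift18 and heel_l below 0.007 m and angle between the x axis of lift18 and the x axis of heel_l, either way round below 0.12 rad and angle between the z axis of lift18 and the z axis of heel_l, either way round below 0.06 rad and z of lift18 in the frame of tread_l below -0.004 m) or (horizontal distance between lift18 and heel_r below 0.007 m and angle between the x axis of lift18 and the x axis of heel_r, either way round below 0.12 rad and angle between the z axis of lift18 and the z axis of heel_r, either way round below 0.06 rad and z of lift18 in the frame of tread_r below -0.004 m) or (height (world z) of lift18 below 0.04 m and horizontal distance between lift18 and scrap above 0.085 m and horizontal distance between lift18 and heel_l above 0.05 m and horizontal distance between lift18 and heel_r above 0.05 m)) and x of worn_l in the frame of scrap between -0.066 and 0.066 m and y of worn_l in the frame of scrap between -0.051 and 0.051 m and z of worn_l in the frame of scrap between -0.005 and 0.05 m and x of worn_r in the frame of scrap between -0.066 and 0.066 m and y of worn_r in the frame of scrap between -0.051 and 0.051 m and z of worn_r in the frame of scrap between -0.005 and 0.05 m and angle between scrap's own z axis and vertical below 0.1 rad and linear speed of each of top_a, top_b, lift6_a, lift6_b, lift6_c, lift6_d, lift10_a, lift10_b, lift14_a, lift14_b, lift18, worn_l, worn_r below 0.02 m/s and angular speed of each of top_a, top_b, lift6_a, lift6_b, lift6_c, lift6_d, lift10_a, lift10_b, lift14_a, lift14_b, lift18, worn_l, worn_r below 0.2 rad/s); the robot touches nothing.
It fails at once if the hammer is moved more than 30 mm (distance of hammer from where it was at the start of the episode above 0.03 m).
It fails at once if the cement tin is moved more than 30 mm or tipped (distance of tin from where it was at the start of the episode above 0.03 m or angle between tin's own z axis and vertical above 0.3 rad).
Of worn_l, worn_r only 1 to 2 are there at a start; the rules pass over those that are not, and their reading is None.
Of lift14_a, lift14_b, lift18 only 2 to 3 are there at a start; the rules pass over those that are not, and their reading is None.
At some moment in a run one of scrap, lift6_a, lift6_b, lift6_c, lift6_d, lift10_a, lift10_b, lift14_a, lift14_b, lift18 may be knocked a few centimetres aside while the robot is not near it.
Once in a run the grip may slacken for a moment while it holds something.
It also fails if it takes over 210 s, if anything falls off the work surface, if the arm or the gripper's body presses on something with over 40 N, if the wrist force passes 120 N, or if a joint passes its speed limit or range.

## Working session

There is one attempt and no reset: what is moved stays moved. The work goes in short steps, Python scripts to look and compute and a tool call to move; the robot and the scene stay as the last step left them, time stands still between calls to the robot, and variables do not carry over. Pictures are saved under pics/ and viewed, at most 14 in all, crops included, and the job is handed in when it is done.

Besides the shell and the picture viewer there is one more tool, called after "Emit:" as name([rows], argument=value, ...), one row to a line, values as JSON. jog_arm: Moves the arm, as the interface text tells. Its arguments: {"type":"object","properties":{"targets":{"type":"array"},"jaw":{"type":"number"}},"required":["targets"]}

```bash
mkdir -p pics; ls; cat > h.py <<'E'
import numpy as np, cv2
from plant import read_state, get_image, sign_off
def pts(im):
    z=im["range_z"]; v,u=np.mgrid[:z.shape[0],:z.shape[1]]
    c=np.stack([(u-im["cx"])/im["fx"]*z,(v-im["cy"])/im["fy"]*z,z,np.ones_like(z)],-1)
    w=c@np.linalg.inv(im["camera_from_world"]).T
    w=w[...,:3]; w[z<=0]=np.nan
    return w
E
python3 - <<'E'
from h import *
for n in("top","side"):
    im=get_image(n); cv2.imwrite(f"pics/{n}0.png",im["color"]); np.save(n+"0.npy",im,allow_pickle=True)
    T=np.linalg.inv(im["camera_from_world"]); print(n,T.round(3).tolist(),im["fx"],im["cx"],im["cy"])
print(read_state())
E
```

```text
pics
top [[-0.001, -0.996, 0.088, 0.495], [-1.0, 0.002, 0.009, 0.042], [-0.009, -0.088, -0.996, 1.341], [0.0, 0.0, 0.0, 1.0]] 481.85603250135875 317.9717573052382 200.24816827422825
side [[-0.751, -0.463, 0.47, 0.056], [-0.66, 0.537, -0.526, 0.648], [-0.009, -0.705, -0.709, 0.921], [0.0, 0.0, 0.0, 1.0]] 463.00657981214925 316.38931696238245 202.9317945283408
{'t': 0.1, 'qpos': array([-1.41448290e+00,  4.94112807e-01,  1.34605656e+00, -2.25398148e-05,
        1.30250333e+00, -9.54879216e-02]), 'dq': array([ 0.00041742, -0.00067317, -0.00362827,  0.00062748,  0.00036096,
        0.00105191]), 'joint_torque': array([ 3.06248396e-03, -8.80241704e+01, -3.82541120e+01,  7.11199525e-02,
        4.82395780e-02, -2.22520140e-05]), 'tcp_pos': array([ 0.15567182, -0.60497513,  0.23240728]), 'ee_rot': array([-5.39441242e-04,  9.92084453e-01,  1.25571281e-01, -2.72810891e-05]), 'wrist_force': array([-0.77354089, -0.0933116 , -1.1472419 ]), 'wrist_torque': array([ 0.03185665, -0.04919588, -0.03850773]), 'finger_force': 0.0, 'finger_gap': 0.09073445550759442}
```

View pics/top0.png

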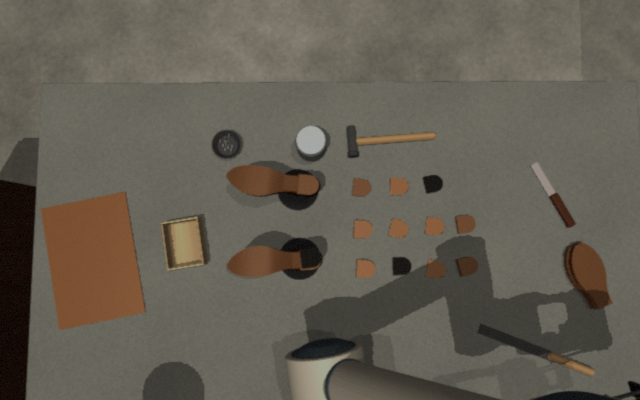

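View pics/side0.png

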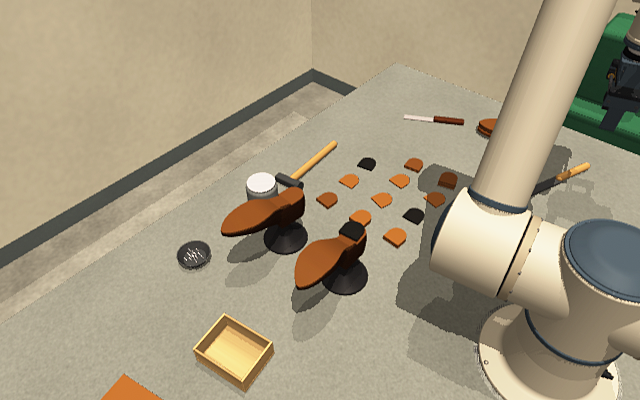

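The top view shows 11 D-pieces: nine leather, plus black ones at (433,184) and (401,266). The far shoe's heel is near (305,185) and bare brown. The near shoe's heel, near (310,257), carries a dark worn piece. The box is at (185,243) and the tin at (311,140). The side view agrees. Next I'll measure heights and outlines from both views.

```bash
cat >> h.py <<'E'
def dpose(P):
    """D outline from xy points (n,2) on its top face: min-area rect -> straight-edge mid and heading"""
    P=P.astype(np.float32); (c,wh,_)=cv2.minAreaRect(P*1000); c=np.array(c)/1000
    b=cv2.boxPoints(cv2.minAreaRect(P*1000))/1000
    best=None
    for i in range(4):
        e=(b[i]+b[(i+1)%4])/2; x=(e-c); L=np.linalg.norm(x); x/=L
        d=(P-c)@x; y=(P-c)@np.array([-x[1],x[0]])
        w=np.ptp(y[d>L-.010]); w0=np.ptp(y)   # width near this end
        if best is None or w>best[0]+1e-4 and True: best=(w,e,x,L*2,w0) if best is None or w>best[0] else best
    wb=[]
    for i in range(4):
        e=(b[i]+b[(i+1)%4])/2; x=(e-c); L=np.linalg.norm(x); x/=L
        d=(P-c)@x; y=(P-c)@np.array([-x[1],x[0]])
        wb.append((np.ptp(y[d<-L+.006])/np.ptp(y),e,x,L*2,np.ptp(y)))
    m=min(wb,key=lambda t:t[0]); return m[1],np.arctan2(m[2][1],m[2][0]),m[3],m[4]
E
python3 - <<'E'
from h import *
I={n:np.load(n+"0.npy",allow_pickle=True).item() for n in("top","side")}
W={n:pts(I[n]) for n in I}
seeds=[(361,187),(399,186),(433,184),(363,229),(399,228),(434,226),(466,224),(365,268),(401,266),(435,268),(467,266)]
z=W["top"][...,2]
# bench plane near pieces
def plane(w,box):
    m=(w[...,0]>box[0])&(w[...,0]<box[1])&(w[...,1]>box[2])&(w[...,1]<box[3])&(abs(w[...,2])<.004)
    p=w[m]; A=np.c_[p[:,:2],np.ones(len(p))]; return np.linalg.lstsq(A,p[:,2],rcond=None)[0]
pl={n:plane(W[n],(.3,.7,-.5,.2)) for n in W}; print(pl)
H={n:W[n][...,2]-(W[n][...,:2]@pl[n][:2]+pl[n][2]) for n in W}
n_,lab=cv2.connectedComponents((np.nan_to_num(H["top"])>.0035).astype(np.uint8))
for s in seeds:
    l=lab[s[1],s[0]]; m=lab==l; p=W["top"][m]; h=np.median(H["top"][m])
    e,a,L,w=dpose(p[:,:2]); c=p[:,:2].mean(0)
    q=W["side"]; d=np.hypot(q[...,0]-c[0],q[...,1]-c[1])<.012
    hs=np.nanmedian(H["side"][d])
    print(s,m.sum(),"h",round(h*1e3,1),round(hs*1e3,1),"edge",e.round(4),"deg",round(np.degrees(a),1),"LW",round(L*1e3),round(w*1e3),I["top"]["color"][s[1],s[0]])
for s in [(305,185),(312,185),(290,184),(260,180),(250,180),(312,257),(305,257),(293,258),(260,262),(250,262),(185,243),(185,218),(311,140)]:
    v=slice(s[1]-2,s[1]+3);u=slice(s[0]-2,s[0]+3)
    p=np.nanmedian(W["top"][v,u].reshape(-1,3),0); c=p[:2]
    d=(np.hypot(W["side"][...,0]-c[0],W["side"][...,1]-c[1])<.008)&(abs(W["side"][...,2]-p[2])<.01)
    print(s,p.round(4),"side",np.nanmedian(W["side"][d][:,2]).round(4) if d.any() else None)
E
```

```text
{'top': array([-8.04740112e-05, -9.79805266e-05,  2.09992087e-04]), 'side': array([-3.60789076e-05, -1.10195835e-05,  3.74806161e-04])}
(361, 187) 298 h 10.2 9.6 edge [ 0.6525 -0.0378] deg 82.9 LW 57 51 [ 51  78 111]
(399, 186) 258 h 6.2 6.6 edge [ 0.6525 -0.1438] deg 89.2 LW 53 51 [ 61  92 136]Traceback (most recent call last):
  File "<stdin>", line 15, in <module>
  File "h.py", line 17, in dpose
    w=np.ptp(y[d>L-.010]); w0=np.ptp(y)   # width near this end
    return _methods._ptp(a, axis=axis, out=out, **kwargs)
           ~~~~~~~~~~~~~^^^^^^^^^^^^^^^^^^^^^^^^^^^^^^^^^
    umr_maximum(a, axis, None, out, keepdims),
    ~~~~~~~~~~~^^^^^^^^^^^^^^^^^^^^^^^^^^^^^^
ValueError: zero-size array to reduction operation maximum which has no identity
```

```bash
python3 - <<'E'
s=open('h.py').read(); i=s.index("def dpose")
open('h.py','w').write(s[:i]+'''def dpose(P):
    """xy points of a D face -> middle of straight edge, heading of x, length, width"""
    P=P.astype(np.float32); b=cv2.boxPoints(cv2.minAreaRect(P*1000))/1000; c=b.mean(0); out=[]
    for i in range(4):
        e=(b[i]+b[(i+1)%4])/2; x=e-c; L=np.linalg.norm(x); x=x/L
        d=(P-c)@x; y=(P-c)@np.array([-x[1],x[0]])
        out.append((np.ptp(y[d<d.min()+.006])/np.ptp(y),e,np.arctan2(x[1],x[0]),2*L,np.ptp(y)))
    return min(out,key=lambda t:t[0])[1:]
''')
E
python3 - <<'E'
from h import *
I={n:np.load(n+"0.npy",allow_pickle=True).item() for n in("top","side")}
W={n:pts(I[n]) for n in I}
w=W["top"]; reg=(w[...,0]>.32)&(w[...,0]<.75)&(w[...,1]>-.42)&(w[...,1]<.0)&(w[...,2]>.0035)&(w[...,2]<.03)
n_,lab,st,ce=cv2.connectedComponentsWithStats(reg.astype(np.uint8))
for l in range(1,n_):
    if st[l,4]<150: continue
    m=lab==l; p=w[m]; e,a,L,wd=dpose(p[:,:2]); c=p[:,:2].mean(0); er=cv2.erode(m.astype(np.uint8),np.ones((5,5)))>0
    d=np.hypot(W["side"][...,0]-c[0],W["side"][...,1]-c[1])<.010
    print(ce[l].round(),st[l,4],"h",(np.median(w[er][:,2])*1e3).round(1),(np.nanmedian(W["side"][d][:,2])*1e3).round(1),"c",c.round(4),"edge",e.round(4),"deg",round(np.degrees(a),1),"LW",round(L*1e3),round(wd*1e3),I["top"]["color"][er].mean(0).round())
for nm,box in (("far",(.48,.62,0,.35)),("near",(.27,.42,0,.35))):
  for n in W:
    q=W[n]; m=(q[...,0]>box[0])&(q[...,0]<box[1])&(q[...,1]>box[2])&(q[...,1]<box[3])&(q[...,2]>.11)
    p=q[m]
    # profile along y
    print(nm,n,[(round(y,3),*(np.percentile(s[:,2],[20,50,90])*1e3).round(1),len(s)) for y in np.arange(.0,.28,.012) if len(s:=p[abs(p[:,1]-y)<.006])>5])
E
```

```text
[432. 183.] 257 h 5.5 6.7 c [ 0.6594 -0.2627] edge [ 0.6544 -0.2368] deg 103.2 LW 55 51 [20. 23. 24.]
[360. 187.] 298 h 10.4 10.0 c [ 0.648 -0.064] edge [ 0.6525 -0.0378] deg 82.9 LW 57 51 [ 51.  75. 110.]
[398. 186.] 264 h 8.6 7.7 c [ 0.652  -0.1676] edge [ 0.654  -0.1438] deg 89.2 LW 53 54 [ 61.  93. 136.]
[464. 224.] 321 h 10.2 9.5 c [ 0.5472 -0.3493] edge [ 0.5764 -0.344 ] deg 11.2 LW 62 56 [ 47.  71. 106.]
[433. 226.] 266 h nan 6.8 c [ 0.5404 -0.2637] edge [ 0.5394 -0.2916] deg -90.1 LW 63 53 [nan nan nan]
[361. 229.] 311 h 14.6 14.0 c [ 0.5326 -0.0655] edge [ 0.5057 -0.0603] deg 165.0 LW 58 56 [ 65.  97. 140.]
[398. 229.] 260 h nan 6.5 c [ 0.5333 -0.1655] edge [ 0.5315 -0.1927] deg -97.7 LW 55 51 [nan nan nan]
[401. 266.] 274 h 8.1 5.8 c [ 0.4324 -0.1732] edge [ 0.4572 -0.1722] deg 7.7 LW 54 63 [20. 22. 24.]
[434. 269.] 283 h nan 6.0 c [ 0.4229 -0.2639] edge [ 0.3982 -0.2634] deg 173.8 LW 60 58 [nan nan nan]
[466. 266.] 354 h 18.5 18.4 c [ 0.4321 -0.3485] edge [ 0.4443 -0.3798] deg -65.8 LW 63 58 [31. 47. 69.]
[364. 268.] 323 h 14.1 14.8 c [ 0.4252 -0.0722] edge [ 0.4276 -0.047
[... 2627 characters left out ...]
164.3), np.float64(165.7), np.float64(169.5), 8), (np.float64(0.192), np.float64(163.7), np.float64(165.3), np.float64(169.7), 14), (np.float64(0.204), np.float64(163.6), np.float64(165.5), np.float64(168.2), 13), (np.float64(0.216), np.float64(164.0), np.float64(164.3), np.float64(165.7), 11), (np.float64(0.228), np.float64(163.4), np.float64(165.0), np.float64(166.7), 15), (np.float64(0.24), np.float64(160.3), np.float64(163.4), np.float64(164.3), 11), (np.float64(0.252), np.float64(161.4), np.float64(161.7), np.float64(163.9), 6)]
  return _methods._mean(a, axis=axis, dtype=dtype,
  ret = ret.dtype.type(ret / rcount)
<stdin>:10: RuntimeWarning: Mean of empty slice.
  ret = um.true_divide(
```

```bash
python3 - <<'E'
from h import *
im=np.load("top0.npy",allow_pickle=True).item()["color"]
a=cv2.resize(im[170:285,345:485],None,fx=5,fy=5,interpolation=cv2.INTER_CUBIC); cv2.imwrite("pics/cropP.png",cv2.convertScaleAbs(a,alpha=1.5))
a=cv2.resize(im[155:285,220:330],None,fx=4.5,fy=4.5,interpolation=cv2.INTER_CUBIC)
s=np.load("side0.npy",allow_pickle=True).item()["color"][180:300,215:375]
b=cv2.resize(s,(292,219)); 
cv2.imwrite("pics/cropS.png",cv2.convertScaleAbs(a,alpha=1.5))
E
```

```text
(no output)
```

View pics/cropP.png

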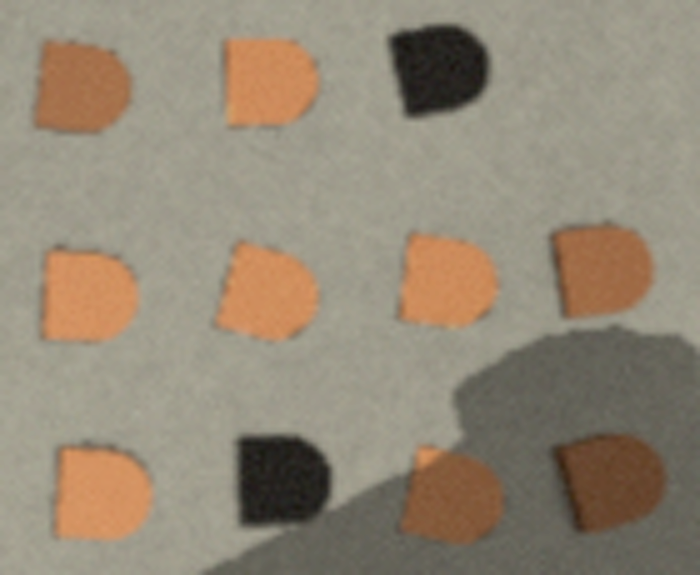

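View pics/cropS.png

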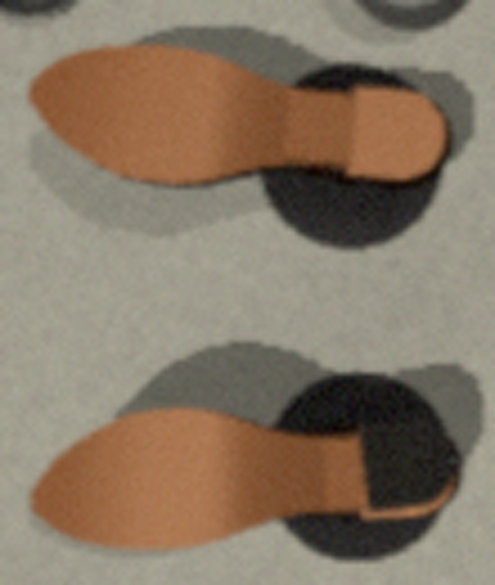

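The first crop shows all 11 straight edges facing left (+y), each turned within about 15°. In the second crop the far seat is bare, its straight edge at crop x≈350. The near seat has the worn piece lying shifted and slightly turned.

```bash
cat >> h.py <<'E'
K=4
def ray(im,uv,h):
    T=np.linalg.inv(im["camera_from_world"]); uv=np.asarray(uv,float).reshape(-1,2)
    d=np.c_[(uv[:,0]-im["cx"])/im["fx"],(uv[:,1]-im["cy"])/im["fy"],np.ones(len(uv))]@T[:3,:3].T
    return (T[:3,3]+d*((h-T[2,3])/d[:,2])[:,None])[:,:2]
def dpiece(im,seed,h,black=False,r=16):
    """colour-mask contour around seed, rays to height h -> edge mid, heading(deg), L, W (straight edge facing +y)"""
    u0,v0=int(seed[0])-r,int(seed[1])-r
    c=cv2.resize(im["color"][v0:v0+2*r,u0:u0+2*r].astype(np.float32),None,fx=K,fy=K,interpolation=cv2.INTER_CUBIC)
    c=cv2.GaussianBlur(c,(0,0),2)
    s=(c.mean(2)<55) if black else (c[...,2]-c[...,0])/(c.sum(2))>.10
    cs,_=cv2.findContours(s.astype(np.uint8),cv2.RETR_EXTERNAL,cv2.CHAIN_APPROX_NONE)
    k=max(cs,key=lambda q:(cv2.contourArea(q)))[:,0]
    P=ray(im,(k+.5)/K-.5+[u0,v0],h); 
    b=cv2.boxPoints(cv2.minAreaRect((P*1000).astype(np.float32)))/1000; cc=b.mean(0)
    mids=[(b[i]+b[(i+1)%4])/2-cc for i in range(4)]; m=max(mids,key=lambda t:t[1])
    a=np.arctan2(m[1],m[0]); x=m/np.linalg.norm(m); y=np.array([-x[1],x[0]])
    # refine heading by fitting the straight edge and the two sides
    for _ in range(2):
        q=(P-cc)@np.c_[x,y]; L=np.ptp(q[:,0]); Wd=np.ptp(q[:,1]); A=[]
        e=q[(q[:,0]>q[:,0].max()-.006)&(abs(q[:,1])<.018)]; A.append((-np.polyfit(e[:,1],e[:,0],1)[0],len(e)))
        for sgn in(1,-1):
            e=q[(sgn*q[:,1]>Wd/2-.007)&(q[:,0]>q[:,0].max()-.028)&(q[:,0]<q[:,0].max()-.005)]; A.append((np.polyfit(e[:,0],e[:,1],1)[0],len(e)))
        da=sum(t*n for t,n in A)/sum(n for _,n in A); a+=da; x=np.array([np.cos(a),np.sin(a)]); y=np.array([-x[1],x[0]])
    q=(P-cc)@np.c_[x,y]; mx,mn=np.percentile(q[:,1],98),np.percentile(q[:,1],2); f=np.median(q[(abs(q[:,1])<.018)&(q[:,0]>0.01),0])
    return cc+x*f+y*(mx+mn)/2,np.degrees(a),f-q[:,0].min(),mx-mn
E
python3 - <<'E'
from h import *
im=np.load("top0.npy",allow_pickle=True).item(); W=pts(im); S=pts(np.load("side0.npy",allow_pickle=True).item())
for nm,s,h,b in [("10",(361,187),10,0),("6",(399,186),6,0),("top",(433,184),6,1),("14?",(363,229),14,0),("6",(399,228),6,0),("6",(434,226),6,0),("10",(465,224),10,0),("14?",(365,268),14,0),("top",(402,266),6,1),("6",(436,268),6,0),("18",(467,266),18,0),("seatFar",(308,184),136,0)]:
    e,a,L,w=dpiece(im,s,h/1e3,b); x=np.array([np.cos(np.radians(a)),np.sin(np.radians(a))]); c=e-x*.022
    ht=[]
    for q in(W,S):
        d=np.linalg.norm(q[...,:2]-c,axis=-1)<.014; d&=abs(q[...,2]-h/1e3)<.012; z=q[d][:,2]*1e3; ht+=[z.mean().round(1),z.std().round(1),len(z)]
    print(nm,s,"e",e.round(4),"a",round(a,1),"LW",round(L*1e3,1),round(w*1e3,1),ht)
for c in [(.65,.2),(.65,.21)]: pass
E
```

```text
10 (361, 187) e [ 0.6515 -0.0412] a 83.0 LW 52.3 50.3 [np.float64(10.0), np.float64(2.8), 81, np.float64(10.3), np.float64(2.1), 58]
6 (399, 186) e [ 0.6523 -0.1448] a 90.8 LW 53.5 50.5 [np.float64(6.5), np.float64(2.4), 81, np.float64(6.9), np.float64(2.1), 48]
top (433, 184) e [ 0.6552 -0.2417] a 101.3 LW 50.4 46.9 [np.float64(6.5), np.float64(2.8), 78, np.float64(6.2), np.float64(1.7), 41]
14? (363, 229) e [ 0.5347 -0.0421] a 86.2 LW 54.0 51.1 [np.float64(14.3), np.float64(2.7), 81, np.float64(14.2), np.float64(1.7), 60]
6 (399, 228) e [ 0.5408 -0.1434] a 74.8 LW 53.7 50.8 [np.float64(6.2), np.float64(2.7), 78, np.float64(6.3), np.float64(1.8), 53]
6 (434, 226) e [ 0.5443 -0.2415] a 81.8 LW 54.0 50.9 [np.float64(6.4), np.float64(2.5), 78, np.float64(6.7), np.float64(1.9), 50]
10 (465, 224) e [ 0.5444 -0.3258] a 96.7 LW 54.0 50.1 [np.float64(10.2), np.float64(3.2), 83, np.float64(10.5), np.float64(1.9), 40]
14? (365, 268) e [ 0.4269 -0.0485] a 86.8 LW 53.8 51.3 [np.float64(13.8), np.float64(2.7), 84, np.float64(14.4), np.float64(1.8), 72]
top (402, 266) e [ 0.4315 -0.1501] a 91.5 LW 49.3 47.9 [np.float64(6.1), np.float64(2.5), 84, np.float64(6.0), np.float64(1.5), 55]
6 (436, 268) e [ 0.4287 -0.242 ] a 75.9 LW 54.5 50.7 [np.float64(6.3), np.float64(2.5), 82, np.float64(6.0), np.float64(1.7), 56]
18 (467, 266) e [ 0.4261 -0.325 ] a 105.4 LW 56.3 51.2 [np.float64(18.4), np.float64(2.5), 87, np.float64(18.1), np.float64(1.9), 47]
seatFar (308, 184) e [0.6404 0.1192] a 92.3 LW 71.1 62.8 [np.float64(136.4), np.float64(2.5), 96, np.float64(137.0), np.float64(1.6), 72]
```

```bash
python3 - <<'E'
from h import *
im=np.load("top0.npy",allow_pickle=True).item(); si=np.load("side0.npy",allow_pickle=True).item(); W=pts(im); S=pts(si)
# far seat straight edge: brightness step along rows u 292..304
g=cv2.GaussianBlur(im["color"].astype(np.float32).mean(2),(0,0),.7)
E=[]
for v in range(177,193):
    d=np.diff(g[v,291:305]); i=int(d.argmax()); 
    o=0.5*(d[i-1]-d[i+1])/(d[i-1]-2*d[i]+d[i+1]) if 0<i<12 else 0
    E.append((291.5+i+o,v))
E=np.array(E); print("step u",E[:,0].round(1))
m=abs(E[:,0]-np.median(E[:,0]))<1.5; f=np.polyfit(E[m,1],E[m,0],1)
# side limits of orange at columns
c=im["color"].astype(float); sat=(c[...,2]-c[...,0])/c.sum(2)
lim=[]
for u in range(299,311):
    col=np.interp(np.arange(165,205,.1),np.arange(165,205),sat[165:205,u]*(c[165:205,u,2]>70)); k=np.where(col>.12)[0]; lim.append((u,165+k[0]*.1,165+k[-1]*.1))
lim=np.array(lim); print(lim[:,1:].round(1).tolist())
p1=np.polyfit(lim[:,0],lim[:,1],1);p2=np.polyfit(lim[:,0],lim[:,2],1); vm=(np.polyval(p1,298)+np.polyval(p2,298))/2
h=.1365
mid=ray(im,[[np.polyval(f,vm),vm]],h)[0]
for pts_ in ([(np.polyval(f,v),v) for v in(192,177)],):
    d=ray(im,pts_,h); d=d[1]-d[0]; print("edge heading",np.degrees(np.arctan2(d[1],d[0]))+90)
for p in(p1,p2):
    d=ray(im,[(310,np.polyval(p,310)),(299,np.polyval(p,299))],h); d=d[1]-d[0]; print("side heading",np.degrees(np.arctan2(d[1],d[0])))
print("far seat mid",mid, "W", np.ptp(ray(im,[(300,np.polyval(p1,300)),(300,np.polyval(p2,300))],h)[:,0]))
def hh(c,h,r):
    o=[]
    for q in(W,S):
        d=(np.linalg.norm(q[...,:2]-c,axis=-1)<r)&(abs(q[...,2]-h)<.012); z=q[d][:,2]*1e3; o+=[np.median(z).round(2),z.mean().round(2),len(z)]
    return o
print("far seat",hh(mid+[0,-.026],.137,.018)); print("far tread",hh(mid+[0,.103],.165,.012))
print("worn edge",wm:=ray(im,[(301.6,259)],.143)[0]); 
for dx in(-.008,-.02,-.034): print("worn z",dx,hh(wm+[0,dx],.142,.008))
print("near tread",hh(wm+[0,.1],.165,.012))
# lip: near seat front strip visible
b=W[235:280,180:215] ; bx=b[(b[...,2]>.035)]; print("box rim",cv2.minAreaRect((bx[:,:2]*1000).astype(np.float32)),len(bx))
t=W[120:160,290:335]; t=t[t[...,2]>.08]; print("tin",t.mean(0))
E
```

```text
step u [298.6 298.7 298.7 298.6 298.6 298.4 298.1 298.  298.  298.2 298.  298.1
 297.7 297.4 297.  296.6]
[[173.5, 193.5], [173.5, 193.5], [173.5, 193.5], [174.5, 193.5], [174.5, 193.5], [174.5, 194.5], [174.5, 194.5], [174.5, 194.5], [174.5, 194.5], [174.5, 194.5], [174.6, 194.5], [174.5, 194.5]]
edge heading 83.56679115977501
side heading 84.23750639246478
side heading 82.86869146067654
far seat mid [0.64374985 0.10271018] W 0.049962989493075205
far seat [np.float64(136.47), np.float64(136.46), 161, np.float64(136.64), np.float64(136.55), 114]
far tread [np.float64(165.65), np.float64(165.17), 74, np.float64(165.21), np.float64(165.17), 62]
worn edge [0.45509228 0.09343256]
worn z -0.008 [np.float64(139.38), np.float64(139.29), 36, np.float64(139.48), np.float64(139.72), 28]
worn z -0.02 [np.float64(138.95), np.float64(138.95), 33, np.float64(138.7), np.float64(138.95), 27]
worn z -0.034 [np.float64(136.5), np.float64(136.65), 33, np.float64(137.97), np.float64(137.83), 27]
near tread [np.float64(165.18), np.float64(165.18), 76, np.float64(165.26), np.float64(165.25), 80]
box rim ((461.05303955078125, 376.5304870605469), (48.84051513671875, 101.2027816772461), 61.37636947631836) 131
tin [0.75996137 0.07373355 0.09833908]<stdin>:13: RuntimeWarning: invalid value encountered in divide
```

Emit:
jog_arm([
  [0.42,0.945,0,0.3],
  [0.42,0.945,0,0.3],
  [0.42,0.945,0,0.3],
  [0.42,0.945,0,0.3],
  [0.42,0.945,0,0.3],
  [0.42,0.945,0,0.3],
  [0.42,0.945,0,0.3],
  [0.42,0.945,0,0.3],
  [0.42,0.945,0,0.3],
  [0.42,0.945,0,0.3],
  [0.42,0.945,0,0.3],
  [0.42,0.945,0,0.3],
], jaw=1)

```text
t: 1.6
tcp_pos: [0.2571, -0.3772, 0.2329]
ee_rot: [0.0, 0.929, 0.37, 0.0]
wrist_force: [0.4, -0.3, -0.2]
finger_gap: 0.0913
finger_force: 0.0
```

Emit:
jog_arm([
  [0.42,0.945,0,0.3],
  [0.42,0.945,0,0.3],
  [0.42,0.945,0,0.3],
  [0.42,0.945,0,0.3],
  [0.42,0.945,0,0.3],
  [0.42,0.945,0,0.3],
  [0.42,0.945,0,0.3],
  [0.42,0.945,0,0.3],
  [0.42,0.945,0,0.3],
  [0.42,0.945,0,0.3],
  [0.42,0.945,0,0.3],
  [0.42,0.945,0,0.3],
])

```text
t: 3.1
tcp_pos: [0.3575, -0.1504, 0.2329]
ee_rot: [0.0, 0.808, 0.589, 0.0]
wrist_force: [-0.9, -0.3, 0.7]
finger_gap: 0.0913
finger_force: 0.0
```

Emit:
jog_arm([
  [0.42,0.945,0,0.3],
  [0.42,0.945,0,0.3],
  [0.42,0.945,0,0.3],
  [0.42,0.945,0,0.3],
  [0.42,0.945,0,0.3],
  [0.42,0.945,0,0.3],
  [0.42,0.945,0,0.3],
  [0.42,0.945,0,0.3],
  [0.42,0.945,0,0.2],
  [0.42,0.945,0,0.1],
  [0.42,0.945,0,0],
  [0,0,0,0],
])

```text
t: 4.6
tcp_pos: [0.4497, 0.0575, 0.2329]
ee_rot: [0.0, 0.683, 0.73, 0.0]
wrist_force: [0.1, 0.3, 0.5]
finger_gap: 0.0914
finger_force: 0.0
```

Emit:
jog_arm([
  [0.36,0.9,0,0.4],
  [0,0,-1,0],
  [0,0,-1,0],
  [0,0,-1,0],
  [0,0,-0.6,0],
  [0,0,-0.4,0],
  [0,0,0,0],
])

```text
t: 5.48
tcp_pos: [0.4567, 0.0741, 0.1528]
ee_rot: [-0.0, 0.664, 0.748, -0.0]
wrist_force: [0.0, -0.1, -0.7]
finger_gap: 0.0911
finger_force: 0.0
```

Emit:
jog_arm([
  [0,0,0,0],
  [0,0,0,0],
  [0,0,0,0],
  [0,0,0,0],
  [0,0,0,0],
  [0,0,0,0],
], jaw=-1)

```text
t: 6.22
tcp_pos: [0.457, 0.0742, 0.153]
ee_rot: [0.0, 0.664, 0.748, 0.0]
wrist_force: [0.6, -0.7, 2.5]
finger_gap: 0.0474
finger_force: 30.0
```

```bash
python3 - <<'E'
from h import *
im=np.load("top0.npy",allow_pickle=True).item(); W=pts(im)
c=im["color"][205:280,150:220].astype(int); m=((c[...,2]-c[...,0])/(c.sum(2)+1)>.1).astype(np.uint8)
cs,_=cv2.findContours(m,0,1); k=max(cs,key=cv2.contourArea)[:,0]+[150,205]
print(cv2.minAreaRect((ray(im,k,.05)*1000).astype(np.float32)))
E
```

```text
((495.73663330078125, 412.2763366699219), (130.7376708984375, 111.79966735839844), 9.265997886657715)
```

Emit:
jog_arm([
  [0,0,0.4,0],
  [0,0,1,0],
  [0,0,1,0],
  [0,0,1,0],
  [0,0,0,0],
])

```text
t: 6.85
tcp_pos: [0.4577, 0.0742, 0.2224]
ee_rot: [0.001, 0.664, 0.748, 0.001]
wrist_force: [0.7, -0.7, -0.1]
finger_gap: 0.0473
finger_force: 30.0
```

Emit:
jog_arm([
  [0.1,0.95,0,0],
  [0.1,0.95,0,0],
  [0.1,0.95,0,0],
  [0.1,0.95,0,0],
  [0.1,0.95,0,0],
  [0.1,0.95,0,0],
  [0.1,0.95,0,0],
  [0.1,0.95,0,0],
  [0.1,0.95,0,0],
  [0.1,0.95,0,0],
  [0.1,0.95,0,0],
  [0.1,0.95,0,0],
])

```text
t: 8.35
tcp_pos: [0.481, 0.3035, 0.2209]
ee_rot: [0.0, 0.664, 0.748, 0.0]
wrist_force: [0.0, -0.7, 0.0]
finger_gap: 0.0475
finger_force: 30.0
```

Emit:
jog_arm([
  [0.12,0.95,0,0],
  [0.12,0.95,0,0],
  [0.12,0.95,-0.5,0],
  [0.12,0.95,-1,0],
  [0.12,0.95,-1,0],
  [0,1,-1,0],
  [0,0.6,-1,0],
  [0,0,-1,0],
  [0,0,-1,0],
  [0,0,-1,0],
  [0,0,-0.6,0],
  [0,0,0,0],
])

```text
t: 9.85
tcp_pos: [0.4925, 0.429, 0.058]
ee_rot: [-0.0, 0.664, 0.748, -0.001]
wrist_force: [0.2, -0.1, -1.1]
finger_gap: 0.0477
finger_force: 30.0
```

Emit:
jog_arm([
  [0,0,0,0],
  [0,0,0,0],
  [0,0,0,0],
  [0,0,1,0],
  [0,0,1,0],
  [0,0,1,0],
  [0,0,1,0],
  [0,-1,1,0],
  [0,-1,1,0],
  [0,-1,1,0],
  [0,-1,1,0],
  [0,-1,0.4,0],
], jaw=0.3)

```text
t: 11.35
tcp_pos: [0.4933, 0.3282, 0.2284]
ee_rot: [0.0, 0.664, 0.748, 0.001]
wrist_force: [-0.3, 0.2, -0.7]
finger_gap: 0.0592
finger_force: 0.0
```

```bash
python3 - <<'E'
from h import *
for n in("top","side"):
    im=get_image(n); cv2.imwrite(f"pics/{n}1.png",im["color"]); np.save(n+"1.npy",im,allow_pickle=True)
im=np.load("top1.npy",allow_pickle=True).item(); si=np.load("side1.npy",allow_pickle=True).item()
a=cv2.resize(im["color"][205:285,150:330],None,fx=4,fy=4,interpolation=cv2.INTER_CUBIC); cv2.imwrite("pics/crop1.png",cv2.convertScaleAbs(a,alpha=1.5))
E
```

```text
(no output)
```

View pics/crop1.png

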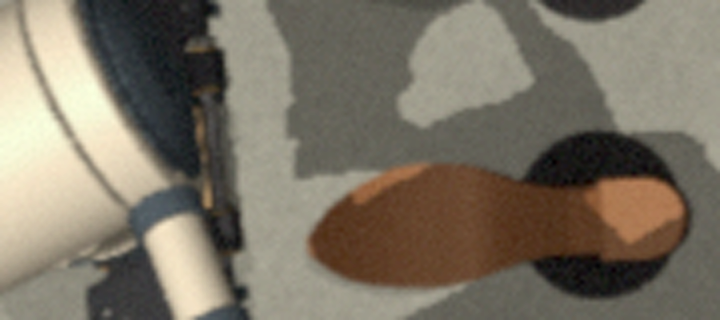

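The near seat (crop x 600–687, y 178–262) is bare now but partly in shadow; the arm hides the box. I'll measure the seat height now and its outline once the arm is clear.

```bash
cat >> h.py <<'E'
def zat(Ws,c,h,r):
    o=[]
    for q in Ws:
        d=(np.linalg.norm(q[...,:2]-c,axis=-1)<r)&(abs(q[...,2]-h)<.012); z=q[d][:,2]*1e3; o+=[np.median(z).round(2) if len(z) else None,len(z)]
    return o
def poly(p,v): return np.polyval(p,v)
E
python3 - <<'E'
from h import *
im=np.load("top1.npy",allow_pickle=True).item(); si=np.load("side1.npy",allow_pickle=True).item(); W=[pts(im),pts(si)]
mid=ray(im,[(150+600/4,205+220/4)],.131)[0]; tip=ray(im,[(150+687/4,205+217/4)],.131)[0]; print(mid,tip,np.linalg.norm(mid-tip))
print(zat(W,mid+[0,-.026],.131,.018),zat(W,mid+[0,.103],.165,.012))
c=im["color"].astype(float); sat=(c[...,2]-c[...,0])/(c.sum(2)+1)
sat=cv2.GaussianBlur(sat,(0,0),.6)
L=[]
for u in range(301,313):
    col=np.interp(np.arange(242,280,.1),np.arange(242,280),sat[242:280,u]); k=np.where(col>.12)[0]; L.append((u,242+k[0]*.1,242+k[-1]*.1))
L=np.array(L); print(L[:,1:].round(1).tolist())
for j in(1,2):
    p=np.polyfit(L[:,0],L[:,j],1); d=ray(im,[(312,poly(p,312)),(301,poly(p,301))],.131); e=d[1]; d=d[1]-d[0]; print("side",e,np.degrees(np.arctan2(d[1],d[0])))
E
```

```text
[0.45221942 0.0979348 ] [0.45402586 0.04369817] 0.054266706349166256
[np.float64(131.28), 164, np.float64(131.82), 150] [np.float64(165.73), 79, np.float64(165.39), 83]
[[248.3, 270.5], [247.8, 270.6], [247.9, 272.1], [248.1, 270.6], [248.0, 270.5], [247.7, 270.6], [247.5, 270.7], [247.6, 270.7], [247.6, 270.3], [247.8, 270.7], [247.0, 270.4], [247.2, 270.2]]
side [0.48157742 0.09549456] 94.68760274569084
side [0.42513214 0.09539034] 93.07211648627231
```

Emit:
jog_arm([
  [0.1,-0.97,0,-0.1],
  [0.1,-0.97,0,-0.1],
  [0.1,-0.97,0,-0.1],
  [0.1,-0.97,0,-0.1],
  [0.1,-0.97,0,-0.1],
  [0.1,-0.97,0,-0.1],
  [0.1,-0.97,0,-0.1],
  [0.1,-0.97,0,-0.1],
  [0.1,-0.97,0,-0.1],
  [0.1,-0.97,0,-0.1],
  [0.1,-0.97,0,-0.1],
  [0.1,-0.97,0,-0.1],
], jaw=1)

```text
t: 12.95
tcp_pos: [0.517, 0.0951, 0.2269]
ee_rot: [0.0, 0.724, 0.689, 0.0]
wrist_force: [-0.3, -0.1, -0.6]
finger_gap: 0.0912
finger_force: 0.0
```

Emit:
jog_arm([
  [0.1,-0.97,0,-0.13],
  [0.1,-0.97,0,0],
  [0.1,-0.97,0,0],
  [0.1,-0.97,0,0],
  [0.1,-0.97,0,0],
  [0.1,-0.97,-0.3,0],
  [0.1,-0.97,-0.7,0],
  [0.1,-0.97,-1,0],
  [0,0,-1,0],
  [0,0,-1,0],
  [0,0,-1,0],
  [0,0,0,0],
])

```text
t: 14.45
tcp_pos: [0.5317, -0.0591, 0.1251]
ee_rot: [-0.001, 0.73, 0.683, -0.001]
wrist_force: [-0.6, -0.9, 1.1]
finger_gap: 0.0912
finger_force: 0.0
```

```bash
python3 - <<'E'
from h import *
for n in("top","side"):
    im=get_image(n); cv2.imwrite(f"pics/{n}2.png",im["color"]); np.save(n+"2.npy",im,allow_pickle=True)
E
```

```text
(no output)
```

View pics/top2.png

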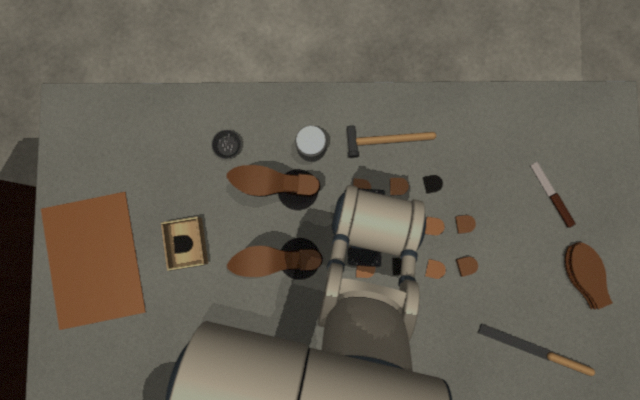

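The worn piece lies inside the box at (183,244), and both seats are clear and visible, the near one at u≈300–321, v≈248–270.

```bash
python3 - <<'E'
from h import *
im=np.load("top2.npy",allow_pickle=True).item(); si=np.load("side2.npy",allow_pickle=True).item(); W=[pts(im),pts(si)]
g=cv2.GaussianBlur(im["color"].astype(np.float32).mean(2),(0,0),.7); h=.1314
E=[]
for v in range(251,268):
    d=np.diff(g[v,293:308]); i=int(np.clip(abs(d).argmax(),1,12)); d=abs(d)
    E.append((293.5+i+0.5*(d[i-1]-d[i+1])/(d[i-1]-2*d[i]+d[i+1]),v))
E=np.array(E); print("step",E[:,0].round(1))
c=im["color"].astype(float); sat=(c[...,2]-c[...,0])/(c.sum(2)+1)
L=[]
for u in range(301,313):
    col=np.interp(np.arange(242,280,.1),np.arange(242,280),sat[242:280,u]*(c[242:280,u,2]>55)); k=np.where(col>.12)[0]; L.append((u,242+k[0]*.1,242+k[-1]*.1))
L=np.array(L); print(L[:,1:].round(1).tolist())
m=abs(E[:,0]-np.median(E[:,0]))<1.5; f=np.polyfit(E[m,1],E[m,0],1)
d=ray(im,[(poly(f,v),v) for v in(267,251)],h); d=d[1]-d[0]; print("edge heading",np.degrees(np.arctan2(d[1],d[0]))+90)
P=[]
for j in(1,2):
    p=np.polyfit(L[:,0],L[:,j],1); P.append(p); d=ray(im,[(312,poly(p,312)),(301,poly(p,301))],h); d=d[1]-d[0]; print("side",np.degrees(np.arctan2(d[1],d[0])))
vm=(poly(P[0],300)+poly(P[1],300))/2; print("mid",ray(im,[(poly(f,vm),vm),(300,poly(P[0],300)),(300,poly(P[1],300))],h))
print(zat(W,(.4531,.072),h,.018),"far",zat(W,(.641,.077),.1365,.018))
E
```

```text
step [299.1 299.9 295.5 298.6 298.4 298.3 298.3 298.3 300.6 297.6 304.8 304.4
 302.1 296.6 296.3 296.2 305.6]Traceback (most recent call last):
  File "<stdin>", line 12, in <module>
IndexError: index 0 is out of bounds for axis 0 with size 0
```

Emit:
jog_arm([
  [0.1,-0.12,-1,0],
  [0,0,-1,0],
  [0,0,-1,0],
  [0,0,-1,0],
  [0,0,-1,0],
  [0,0,-0.15,0],
  [0,0,0,0],
])

```text
t: 15.42
tcp_pos: [0.5353, -0.0614, 0.0246]
ee_rot: [0.0, 0.73, 0.683, 0.0]
wrist_force: [-0.1, 0.1, -0.4]
finger_gap: 0.0911
finger_force: 0.0
```

Emit:
jog_arm([
  [0,0,0,0],
  [0,0,0,0],
  [0,0,0,0],
  [0,0,0,0],
  [0,0,0,0],
  [0,0,0,0],
], jaw=-1)

```text
t: 16.18
tcp_pos: [0.5349, -0.0612, 0.0239]
ee_rot: [-0.0, 0.73, 0.683, -0.0]
wrist_force: [-0.6, -0.8, 2.0]
finger_gap: 0.0476
finger_force: 30.0
```

```bash
python3 - <<'E'
from h import *
h=.1314
def cross(s,t):  # first,last crossing positions
    k=np.where(s>t)[0]; a,b=k[0],k[-1]
    return a-(s[a]-t)/(s[a]-s[a-1]), b+(s[b]-t)/(s[b]-s[b+1])
for n in("top0","top1","top2"):
  im=np.load(n+".npy",allow_pickle=True).item(); c=im["color"].astype(float); d=cv2.GaussianBlur(c[...,2]-c[...,0],(0,0),.6)
  for nm,us,v0,v1,vr,hh in(("near",range(302,312),240,280,(255,264),.1314),("far",range(300,310),165,205,(181,190),.1365)):
    if n=="top0" and nm=="near": continue
    L=np.array([cross(d[v0:v1,u],.45*np.median(d[v0+14:v1-14,u])) for u in us])+v0; u=np.array(us)
    A=[np.polyfit(u,L[:,j],1) for j in(0,1)]; hd=[]
    for p in A: q=ray(im,[(u[-1],poly(p,u[-1])),(u[0],poly(p,u[0]))],hh); q=q[1]-q[0]; hd.append(np.degrees(np.arctan2(q[1],q[0])).round(1))
    um=u.mean(); q=ray(im,[(um,poly(A[0],um)),(um,poly(A[1],um))],hh)
    tip=[cross(d[v,305:330],.45*np.median(d[v,305:316]))[1]+305 for v in range(*vr)]; tp=ray(im,[(max(tip),np.mean(vr))],hh)[0]
    print(n,nm,"head",hd,"centre line pt",q.mean(0).round(4),"W",np.ptp(q[:,0]).round(4),"tip",tp.round(4))
E
```

```text
top0 far head [np.float64(85.4), np.float64(85.4)] centre line pt [0.642  0.0867] W 0.053 tip [0.6384 0.0499]
top1 near head [np.float64(91.4), np.float64(91.5)] centre line pt [0.4549 0.0817] W 0.0509 tip [0.4534 0.0453]
top1 far head [np.float64(85.6), np.float64(85.1)] centre line pt [0.642  0.0867] W 0.0529 tip [0.6384 0.0501]
top2 near head [np.float64(89.8), np.float64(90.6)] centre line pt [0.4539 0.0817] W 0.0525 tip [0.4534 0.0442]
top2 far head [np.float64(85.7), np.float64(85.5)] centre line pt [0.6419 0.0867] W 0.0531 tip [0.6384 0.0498]
```

Emit:
jog_arm([
  [0,0,0.5,0],
  [0,0,1,0],
  [0,0,1,0],
  [0,0,1,0],
  [0,0,1,0],
  [0,0,1,0],
  [0,0,1,0],
  [0,0,1,0],
  [0,0,1,0],
  [0,0,0,0],
])

```text
t: 17.42
tcp_pos: [0.5356, -0.0613, 0.1955]
ee_rot: [0.001, 0.73, 0.683, 0.001]
wrist_force: [0.8, -0.2, -0.7]
finger_gap: 0.0477
finger_force: 30.0
```

Emit:
jog_arm([
  [-0.5,0.9,0,0.08],
  [-0.5,0.9,0,0.08],
  [-0.5,0.9,0,0.1],
  [-0.5,0.9,0,0.1],
  [-0.5,0.9,0,0.1],
  [-0.5,0.9,0,0.1],
  [-0.5,0.9,0,0.1],
  [-0.5,0.8,0,0],
  [0,0,0,0],
  [0,0,0,0],
])

```text
t: 18.68
tcp_pos: [0.4552, 0.0808, 0.194]
ee_rot: [0.0, 0.698, 0.716, 0.0]
wrist_force: [0.8, -0.9, -0.8]
finger_gap: 0.0477
finger_force: 30.0
```

Emit:
jog_arm([
  [0,0,-0.6,0],
  [0,0,-0.6,0],
  [0,0,-0.4,0],
  [0,0,-0.2,0],
  [0,0,-0.08,0],
  [0,0,0,0],
])

```text
t: 19.42
tcp_pos: [0.455, 0.0808, 0.1564]
ee_rot: [0.0, 0.698, 0.716, 0.0]
wrist_force: [-0.4, 0.1, -0.7]
finger_gap: 0.0478
finger_force: 30.0
```

Emit:
jog_arm([
  [0,0,0,0],
  [0,0,0,0],
  [0,0,0,0],
  [0,0,0.5,0],
  [0,0,1,0],
  [0,0,1,0],
  [0,-1,1,0],
  [0,-1,0,0],
  [0,-1,0,0],
  [-0.5,-1,0,-0.2],
  [-0.5,-1,0,-0.2],
  [-0.46,-1,0,-0.2],
], jaw=1)

```text
t: 20.92
tcp_pos: [0.4254, -0.0398, 0.227]
ee_rot: [0.0, 0.728, 0.686, 0.0]
wrist_force: [-0.1, 0.5, -0.2]
finger_gap: 0.0913
finger_force: 0.0
```

```bash
cat >> h.py <<'E'
def shoot(k):
    o=[]
    for n in("top","side"):
        im=get_image(n); cv2.imwrite(f"pics/{n}{k}.png",im["color"]); np.save(f"{n}{k}.npy",im,allow_pickle=True); o.append(im)
    return o
E
python3 - <<'E'
from h import *
im,si=shoot(3)
W=[pts(im),pts(si)]
print(zat(W,(.454,.074),.1452,.018))
try: print("14b",dpiece(im,(365,268),.014))
except Exception as x: print(x)
try: print("stack",dpiece(im,(311,258),.1455))
except Exception as x: print(x)
a=im["color"][160:290,215:480]; cv2.imwrite("pics/crop3.png",cv2.convertScaleAbs(cv2.resize(a,None,fx=3,fy=3,interpolation=cv2.INTER_CUBIC),alpha=1.6))
E
```

```text
[np.float64(145.51), 164, np.float64(145.71), 149]
14b (array([nan, nan]), np.float64(39.16798964805674), np.float64(nan), np.float64(0.0052939503525605116))
stack (array([0.45404723, 0.11051305]), np.float64(91.06636647885742), np.float64(0.06725986510999936), np.float64(0.05883185666285479))
  return _methods._mean(a, axis=axis, dtype=dtype,
  ret = ret.dtype.type(ret / rcount)
```

View pics/crop3.png

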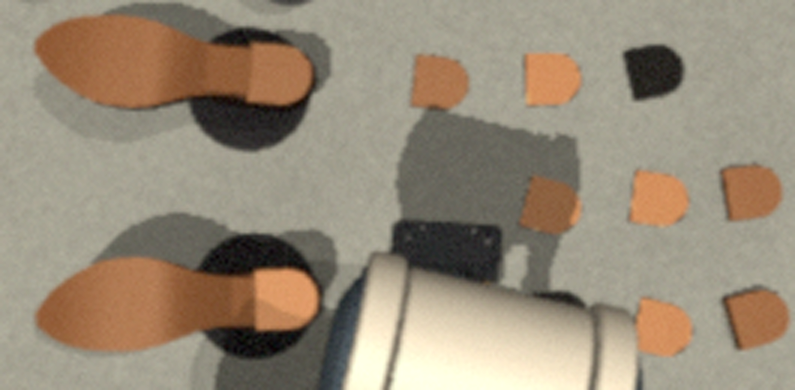

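The first lift lies squarely on the near seat: straight edge at crop x≈257, top about 145.6 mm, as expected. The other pieces haven't moved.

Emit:
jog_arm([
  [0,-0.7,0,0],
  [0,-0.7,-1,0],
  [0,0,-1,0],
  [0,0,-1,0],
  [0,0,-1,0],
  [0,0,-1,0],
  [0,0,-1,0],
  [0,0,-1,0],
  [0,0,-1,0],
  [0,0,-1,0],
  [0,0,-1,0],
  [0,0,-0.15,0],
])

```text
t: 22.52
tcp_pos: [0.4257, -0.0672, 0.0225]
ee_rot: [-0.001, 0.727, 0.687, -0.0]
wrist_force: [-1.0, 0.5, 0.9]
finger_gap: 0.0915
finger_force: 0.0
```

Emit:
jog_arm([
  [0,0,0,0],
  [0,0,0,0],
  [0,0,0,0],
  [0,0,0,0],
  [0,0,0,0],
  [0,0,0,0],
], jaw=-1)

```text
t: 23.28
tcp_pos: [0.4258, -0.0672, 0.0235]
ee_rot: [0.0, 0.727, 0.686, 0.0]
wrist_force: [-0.0, 0.4, 5.5]
finger_gap: 0.0479
finger_force: 30.0
```

Emit:
jog_arm([
  [0,0,0.5,0],
  [0,0,1,0],
  [0,0,1,0],
  [0,0,1,0],
  [0,0,1,0],
  [0,0,1,0],
  [0,0,1,0],
  [0,0,1,0],
  [0,0,1,0],
  [0,0,1,0],
  [0,0,0,0],
])

```text
t: 24.65
tcp_pos: [0.4262, -0.0673, 0.2148]
ee_rot: [0.001, 0.727, 0.686, 0.001]
wrist_force: [0.6, -0.1, -0.5]
finger_gap: 0.048
finger_force: 30.0
```

```bash
python3 - <<'E'
from h import *
im=np.load("top3.npy",allow_pickle=True).item()
g=cv2.GaussianBlur(im["color"].astype(np.float32).mean(2),(0,0),.7)
for nm,vs,h in(("near14",range(252,268),.1455),("far",range(177,192),.1365)):
    E=[]
    for v in vs:
        d=abs(np.diff(g[v,294:306])); i=int(np.clip(d.argmax(),1,9)); E.append(294.5+i+0.5*(d[i-1]-d[i+1])/(d[i-1]-2*d[i]+d[i+1]))
    E=np.array(E); m=abs(E-np.median(E))<1.5; v=np.array(vs); f=np.polyfit(v[m],E[m],1); q=ray(im,[(poly(f,v[-1]),v[-1]),(poly(f,v[0]),v[0])],h); d=q[1]-q[0]
    print(nm,q.mean(0),np.degrees(np.arctan2(d[1],d[0]))+90,m.sum())
E
```

```text
near14 [0.45398151 0.09809577] 90.73530660630267 16
far [0.64239371 0.10267874] 84.09791195060679 15
```

Emit:
jog_arm([
  [0.2,0.9,0,0.1],
  [0.2,0.9,0,0.1],
  [0.2,0.9,0,0.1],
  [0.2,0.9,0,0.1],
  [0.2,0.9,0,0.1],
  [0.2,0.9,0,0.1],
  [0.2,0.9,0,0],
  [0.04,0.9,0,0],
  [0,0.2,0,0],
  [0,0,0,0],
  [0,0,-0.5,0],
  [0,0,-0.5,0],
])

```text
t: 26.15
tcp_pos: [0.4543, 0.0804, 0.1925]
ee_rot: [-0.0, 0.698, 0.716, -0.0]
wrist_force: [0.0, -0.7, -0.3]
finger_gap: 0.0476
finger_force: 30.0
```

Emit:
jog_arm([
  [0,0,-0.5,0],
  [0,0,-0.4,0],
  [0,0,-0.2,0],
  [0,0,-0.14,0],
  [0,0,0,0],
])

```text
t: 26.78
tcp_pos: [0.4546, 0.0808, 0.1687]
ee_rot: [0.0, 0.698, 0.716, 0.0]
wrist_force: [-0.1, -0.2, 0.7]
finger_gap: 0.0475
finger_force: 30.0
```

Emit:
jog_arm([
  [0,0,0,0],
  [0,0,0,0],
  [0,0,0,0],
  [0,0,0.5,0],
  [0,0,1,0],
  [0,0,1,0],
  [0,-1,0,0],
  [-0.1,-1,0,0],
  [-0.1,-1,0,0],
  [-0.1,-1,0,0],
  [-0.1,-1,0,0],
  [-0.1,-1,0,0],
], jaw=1)

```text
t: 28.28
tcp_pos: [0.4446, -0.0399, 0.2192]
ee_rot: [0.0, 0.698, 0.716, 0.0]
wrist_force: [0.3, -0.6, -0.4]
finger_gap: 0.0912
finger_force: 0.0
```

Emit:
jog_arm([
  [-0.1,-1,0,0],
  [-0.1,-1,0,0],
  [-0.1,-1,0,0],
  [-0.1,-1,0,0],
  [-0.1,-1,0,0],
  [-0.13,-1,0,0],
  [0,-0.4,0,0],
  [0,0,-1,0],
  [0,0,-1,0],
  [0,0,0,0],
])

```text
t: 29.52
tcp_pos: [0.4314, -0.1665, 0.1779]
ee_rot: [-0.001, 0.698, 0.716, -0.0]
wrist_force: [0.1, -0.8, 0.2]
finger_gap: 0.0911
finger_force: 0.0
```

```bash
python3 - <<'E'
from h import *
im,si=shoot(4)
W=[pts(im),pts(si)]
print(zat(W,(.454,.074),.1595,.018))
g=cv2.GaussianBlur(im["color"].astype(np.float32).mean(2),(0,0),.7)
E=[]
vs=range(252,268)
for v in vs:
    d=abs(np.diff(g[v,294:306])); i=int(np.clip(d.argmax(),1,9)); E.append(294.5+i+0.5*(d[i-1]-d[i+1])/(d[i-1]-2*d[i]+d[i+1]))
E=np.array(E); m=abs(E-np.median(E))<1.5; v=np.array(vs); f=np.polyfit(v[m],E[m],1); q=ray(im,[(poly(f,v[-1]),v[-1]),(poly(f,v[0]),v[0])],.1595); d=q[1]-q[0]
print(q.mean(0),np.degrees(np.arctan2(d[1],d[0]))+90,m.sum())
cv2.imwrite("pics/crop4.png",cv2.convertScaleAbs(cv2.resize(np.hstack([im["color"][160:290,215:480],si["color"][150:280,280:480]]),None,fx=1.7,fy=1.7),alpha=1.5))
E
```

```text
[np.float64(159.14), 171, np.float64(159.5), 150]
[0.45446263 0.09787503] 91.42707367361734 16
```

View pics/crop4.png

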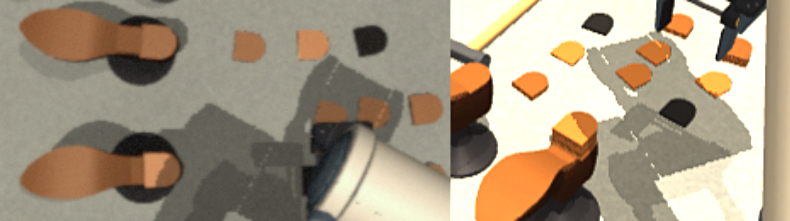

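The second lift sits squarely on the near stack (top at 159.3 mm, edge y 0.098), and the top piece is undisturbed. I'll descend for it.

Emit:
jog_arm([
  [0,0,-1,0],
  [0,0,-1,0],
  [0,0,-1,0],
  [0,0,-1,0],
  [0,0,-1,0],
  [0,0,-1,0],
  [0,0,-1,0],
  [0,0,-0.6,0],
  [0,0,-0.25,0],
  [0,0,0,0],
])

```text
t: 30.88
tcp_pos: [0.4321, -0.1673, 0.0218]
ee_rot: [0.0, 0.698, 0.716, 0.0]
wrist_force: [-0.2, 0.1, 0.0]
finger_gap: 0.0912
finger_force: 0.0
```

Emit:
jog_arm([
  [0,0,0,0],
  [0,0,0,0],
  [0,0,0,0],
  [0,0,0,0],
  [0,0,0,0],
  [0,0,0,0],
], jaw=-1)

```text
t: 31.62
tcp_pos: [0.4319, -0.1672, 0.0215]
ee_rot: [0.0, 0.698, 0.716, 0.0]
wrist_force: [-0.6, -0.2, 1.1]
finger_gap: 0.0475
finger_force: 30.0
```

Emit:
jog_arm([
  [0,0,0.5,0],
  [0,0,1,0],
  [0,0,1,0],
  [0,0,1,0],
  [0,0,1,0],
  [0,0,1,0],
  [0,0,1,0],
  [0,0,1,0],
  [0,0,1,0],
  [0,0,1,0],
  [0,0,0,0],
])

```text
t: 33.0
tcp_pos: [0.4324, -0.1674, 0.213]
ee_rot: [0.001, 0.698, 0.716, 0.0]
wrist_force: [0.5, 1.4, -0.8]
finger_gap: 0.0474
finger_force: 30.0
```

Emit:
jog_arm([
  [0.1,1,0,0],
  [0.1,1,0,0],
  [0.1,1,0,0],
  [0.1,1,0,0],
  [0.1,1,0,0],
  [0.1,1,0,0],
  [0.1,1,0,0],
  [0.1,1,0,0],
  [0.1,1,0,0],
  [0.1,1,0,0],
  [0.13,1,0,0],
  [0,1,0,0],
])

```text
t: 34.5
tcp_pos: [0.4541, 0.0735, 0.211]
ee_rot: [-0.0, 0.698, 0.716, -0.0]
wrist_force: [0.3, 0.3, -1.0]
finger_gap: 0.0472
finger_force: 30.0
```

Emit:
jog_arm([
  [0,0.4,0,0],
  [0,0,0,0],
  [0,0,-0.5,0],
  [0,0,-0.5,0],
  [0,0,-0.35,0],
  [0,0,-0.15,0],
  [0,0,0,0],
  [0,0,0,0],
])

```text
t: 35.5
tcp_pos: [0.4547, 0.0808, 0.1817]
ee_rot: [0.0, 0.698, 0.716, 0.0]
wrist_force: [0.8, 0.1, 0.6]
finger_gap: 0.0476
finger_force: 30.0
```

Emit:
jog_arm([
  [0,0,0,0],
  [0,0,0,0],
  [0,0,0,0],
  [0,0,0.5,0],
  [0,0,1,0],
  [0,0,1,0],
  [0.9,-0.7,0,-0.1],
  [0.9,-0.7,0,-0.1],
  [0.9,-0.7,0,-0.1],
  [0.9,-0.7,0,-0.1],
  [0.9,-0.7,0,-0.1],
  [0.9,-0.7,0,-0.1],
], jaw=1)

```text
t: 37.0
tcp_pos: [0.5637, -0.0047, 0.2307]
ee_rot: [-0.0, 0.728, 0.686, -0.0]
wrist_force: [0.8, -0.8, 0.6]
finger_gap: 0.0911
finger_force: 0.0
```

Emit:
jog_arm([
  [0.9,-0.7,0,-0.1],
  [0.9,-0.7,0,-0.1],
  [0.9,-0.7,0,-0.1],
  [0.9,-0.7,0,-0.1],
  [0.7,-0.07,0,-0.06],
  [0,0,-1,0],
  [0,0,-1,0],
  [0,0,-1,0],
  [0,0,0,0],
])

```text
t: 38.12
tcp_pos: [0.648, -0.0614, 0.1694]
ee_rot: [-0.001, 0.749, 0.662, -0.001]
wrist_force: [-0.5, -0.1, 0.7]
finger_gap: 0.0914
finger_force: 0.0
```

```bash
python3 - <<'E'
from h import *
im,si=shoot(5)
W=[pts(im),pts(si)]
print(zat(W,(.454,.074),.1654,.018))
cv2.imwrite("pics/crop5.png",cv2.convertScaleAbs(cv2.resize(np.hstack([im["color"][160:290,150:480],si["color"][150:280,280:480]]),None,fx=1.5,fy=1.5),alpha=1.5))
E
```

```text
[np.float64(165.48), 174, np.float64(165.6), 149]
```

View pics/crop5.png

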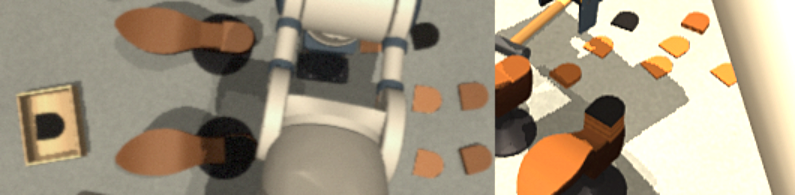

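The near heel is complete, its top at 165.5 mm and level with the tread. The hammer head lies close to the next lift, so I'll use a narrower opening.

Emit:
jog_arm([
  [0.05,0.04,-1,0],
  [0,0,-1,0],
  [0,0,-1,0],
  [0,0,-1,0],
  [0,0,-1,0],
  [0,0,-1,0],
  [0,0,-0.8,0],
  [0,0,-0.45,0],
  [0,0,-0.15,0],
  [0,0,0,0],
], jaw=0.5)

```text
t: 39.48
tcp_pos: [0.6498, -0.0598, 0.0238]
ee_rot: [0.0, 0.749, 0.663, 0.0]
wrist_force: [-0.3, -0.1, -0.7]
finger_gap: 0.0686
finger_force: 0.0
```

Emit:
jog_arm([
  [0,0,0,0],
  [0,0,0,0],
  [0,0,0,0],
  [0,0,0,0],
  [0,0,0,0],
], jaw=-1)

```text
t: 40.1
tcp_pos: [0.6497, -0.0598, 0.0238]
ee_rot: [0.0, 0.749, 0.663, 0.0]
wrist_force: [-0.8, 0.3, 6.4]
finger_gap: 0.0477
finger_force: 30.0
```

Emit:
jog_arm([
  [0,0,0.5,0],
  [0,0,1,0],
  [0,0,1,0],
  [0,0,1,0],
  [0,0,1,0],
  [0,0,1,0],
  [0,0,1,0],
  [0,0,1,0],
  [0,0,1,0],
  [0,0,0.5,0],
  [0,0,0,0],
])

```text
t: 41.48
tcp_pos: [0.6498, -0.0598, 0.2046]
ee_rot: [0.001, 0.749, 0.663, 0.0]
wrist_force: [-0.3, -0.4, 0.1]
finger_gap: 0.0477
finger_force: 30.0
```

Emit:
jog_arm([
  [-0.05,0.9,0,0.1],
  [-0.05,0.9,0,0.1],
  [-0.05,0.9,0,0],
  [-0.05,0.9,0,0],
  [-0.05,0.9,0,0],
  [-0.05,0.9,0,0],
  [-0.06,0.9,0,0],
  [-0.06,0.9,0,0],
  [0,0.07,0,0],
  [0,0,0,0],
  [0,0,-0.5,0],
  [0,0,-0.5,0],
])

```text
t: 42.98
tcp_pos: [0.641, 0.0851, 0.1826]
ee_rot: [-0.0, 0.74, 0.673, -0.0]
wrist_force: [-0.2, 0.2, -0.3]
finger_gap: 0.0474
finger_force: 30.0
```

Emit:
jog_arm([
  [0,0,-0.5,0],
  [0,0,-0.3,0],
  [0,0,-0.2,0],
  [0,0,-0.15,0],
  [0,0,0,0],
])

```text
t: 43.6
tcp_pos: [0.6412, 0.0856, 0.1605]
ee_rot: [0.0, 0.74, 0.673, 0.0]
wrist_force: [0.6, 0.5, -0.3]
finger_gap: 0.0477
finger_force: 30.0
```

Emit:
jog_arm([
  [0,0,0,0],
  [0,0,0,0],
  [0,0,0,0],
  [0,0,0.5,0],
  [0,0,1,0],
  [0,-0.5,1,0],
  [0.1,-1,0,0.2],
  [0.1,-1,0,0.2],
  [0.1,-1,0,0.2],
  [0.1,-1,0,0.2],
  [0.1,-1,0,0],
  [0.07,-1,0,0],
], jaw=0.5)

```text
t: 45.1
tcp_pos: [0.6527, -0.0454, 0.2109]
ee_rot: [0.0, 0.701, 0.713, 0.0]
wrist_force: [0.7, 0.5, 0.2]
finger_gap: 0.0687
finger_force: 0.0
```

Emit:
jog_arm([
  [0,-1,0,0],
  [0,-1,0,0],
  [0,-1,0,0],
  [0,-1,0,0],
  [0,-1,0,0],
  [0,-1,0,0],
  [0,0,-1,0],
  [0,0,-1,0],
  [0,0,-1,0],
  [0,0,-1,0],
  [0,0,0,0],
])

```text
t: 46.48
tcp_pos: [0.6517, -0.1647, 0.1292]
ee_rot: [-0.001, 0.701, 0.713, -0.001]
wrist_force: [0.0, 0.0, -0.1]
finger_gap: 0.0682
finger_force: 0.0
```

```bash
cat >> h.py <<'E'
def edgefit(im,vs,h,a=294,b=306):
    g=cv2.GaussianBlur(im["color"].astype(np.float32).mean(2),(0,0),.7); E=[]
    for v in vs:
        d=abs(np.diff(g[v,a:b])); i=int(np.clip(d.argmax(),1,len(d)-2)); E.append(a+.5+i+0.5*(d[i-1]-d[i+1])/(d[i-1]-2*d[i]+d[i+1]))
    E=np.array(E); m=abs(E-np.median(E))<1.5; v=np.array(vs); f=np.polyfit(v[m],E[m],1); q=ray(im,[(poly(f,v[-1]),v[-1]),(poly(f,v[0]),v[0])],h); d=q[1]-q[0]
    return q.mean(0).round(4),(np.degrees(np.arctan2(d[1],d[0]))+90).round(1),m.sum()
E
python3 - <<'E'
from h import *
im,si=shoot(6)
W=[pts(im),pts(si)]
print(zat(W,(.641,.078),.1465,.018),edgefit(im,range(176,191),.1465))
print(read_state()["tcp_pos"])
cv2.imwrite("pics/crop6.png",cv2.convertScaleAbs(cv2.resize(np.hstack([im["color"][120:290,150:490],si["color"][140:310,280:480]]),None,fx=1.45,fy=1.45),alpha=1.5))
E
```

```text
[np.float64(146.72), 164, np.float64(146.28), 121] (array([0.6437, 0.1029]), np.float64(84.1), np.int64(15))
[ 0.65276421 -0.16485322  0.13105602]
```

View pics/crop6.png

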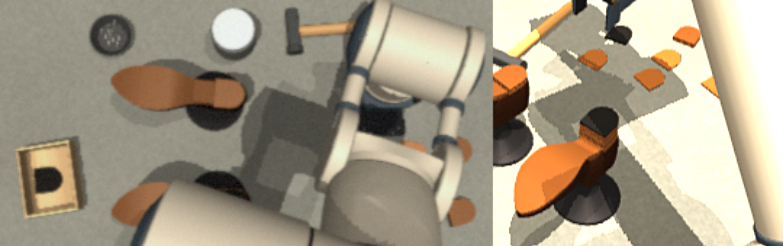

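The 10 mm lift is well placed on the far seat (edge y 0.103, heading 84°, top at 146.5 mm). Next I'll pick up the 6 mm lift.

Emit:
jog_arm([
  [0,0,-1,0],
  [0,0,-1,0],
  [0,0,-1,0],
  [0,0,-1,0],
  [0,0,-0.9,0],
  [0,0,-0.5,0],
  [0,0,-0.15,0],
  [0,0,0,0],
])

```text
t: 47.58
tcp_pos: [0.6527, -0.1645, 0.0199]
ee_rot: [0.0, 0.701, 0.713, 0.0]
wrist_force: [0.5, -0.9, 0.7]
finger_gap: 0.0687
finger_force: 0.0
```

Emit:
jog_arm([
  [0,0,0,0],
  [0,0,0,0],
  [0,0,0,0],
  [0,0,0,0],
  [0,0,0,0],
], jaw=-1)

```text
t: 48.2
tcp_pos: [0.6527, -0.1644, 0.0197]
ee_rot: [0.0, 0.701, 0.713, 0.0]
wrist_force: [1.1, 0.0, 3.8]
finger_gap: 0.0476
finger_force: 30.0
```

Emit:
jog_arm([
  [0,0,0.5,0],
  [0,0,1,0],
  [0,0,1,0],
  [0,0,1,0],
  [0,0,1,0],
  [0,0,1,0],
  [0,0,1,0],
  [0,0,1,0],
  [0,0,1,0],
  [0,0,1,0],
  [0,0,0,0],
])

```text
t: 49.58
tcp_pos: [0.6533, -0.1647, 0.2123]
ee_rot: [0.002, 0.701, 0.713, 0.001]
wrist_force: [-1.0, -0.4, 0.0]
finger_gap: 0.0477
finger_force: 30.0
```

Emit:
jog_arm([
  [-0.1,1,0,-0.2],
  [-0.1,1,0,-0.2],
  [-0.1,1,0,-0.2],
  [-0.1,1,0,-0.2],
  [-0.1,1,0,0],
  [-0.08,1,0,0],
  [0,1,0,0],
  [0,1,0,0],
  [0,1,0,0],
  [0,1,0,0],
  [0,1,0,0],
  [0,1,0,0],
])

```text
t: 51.08
tcp_pos: [0.6409, 0.077, 0.2095]
ee_rot: [0.0, 0.74, 0.673, 0.0]
wrist_force: [0.7, 0.7, -0.0]
finger_gap: 0.0473
finger_force: 30.0
```

Emit:
jog_arm([
  [0,0.48,0,0],
  [0,0,0,0],
  [0,0,-0.5,0],
  [0,0,-0.5,0],
  [0,0,-0.5,0],
  [0,0,-0.4,0],
  [0,0,-0.2,0],
  [0,0,-0.13,0],
  [0,0,0,0],
])

```text
t: 52.2
tcp_pos: [0.6408, 0.0852, 0.1659]
ee_rot: [0.0, 0.74, 0.673, 0.0]
wrist_force: [-6.2, -0.6, 12.6]
finger_gap: 0.0476
finger_force: 30.0
```

Emit:
jog_arm([
  [0,0,0,0],
  [0,0,0,0],
  [0,0,0,0],
  [0,0,0.5,0],
  [0,0,1,0],
  [0,-0.35,1,0],
  [-0.4,-1,0,-0.2],
  [-0.4,-1,0,-0.2],
  [-0.4,-1,0,-0.2],
  [-0.4,-1,0,-0.2],
  [-0.4,-1,0,-0.2],
  [-0.4,-1,0,-0.2],
], jaw=0.5)

```text
t: 53.7
tcp_pos: [0.5923, -0.0432, 0.2148]
ee_rot: [-0.0, 0.794, 0.608, -0.0]
wrist_force: [0.6, -0.4, 0.5]
finger_gap: 0.0685
finger_force: 0.0
```

Emit:
jog_arm([
  [-0.5,-1,0,0],
  [-0.5,-1,0,0],
  [-0.5,-1,0,0],
  [-0.5,-1,0,0],
  [-0.5,-1,0,0],
  [-0.37,-1,0,0],
  [0,0,-1,0],
  [0,0,-1,0],
  [0,0,-1,0],
  [0,0,-1,0],
  [0,0,0,0],
])

```text
t: 55.08
tcp_pos: [0.5344, -0.162, 0.1339]
ee_rot: [-0.001, 0.793, 0.609, -0.001]
wrist_force: [0.4, 0.0, 0.0]
finger_gap: 0.0684
finger_force: 0.0
```

```bash
python3 - <<'E'
from h import *
im,si=shoot(7)
W=[pts(im),pts(si)]
print(zat(W,(.641,.078),.1525,.018),edgefit(im,range(176,191),.1525))
print(read_state()["tcp_pos"])
cv2.imwrite("pics/crop7.png",cv2.convertScaleAbs(cv2.resize(np.hstack([im["color"][120:290,150:490],si["color"][120:290,280:480]]),None,fx=1.45,fy=1.45),alpha=1.5))
E
```

```text
[np.float64(152.6), 167, np.float64(152.74), 122] (array([0.6429, 0.1027]), np.float64(83.6), np.int64(15))
[ 0.5354718  -0.16217624  0.13543148]
```

View pics/crop7.png

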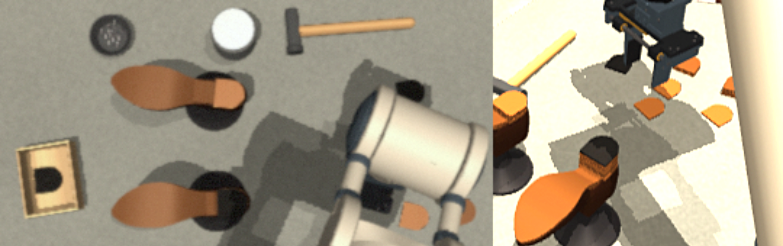

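The far stack is good (152.7 mm, edge 0.103, 84°). In the side view the 6 mm lift that was at side pixel (382,200) is now at about (388,194), so it has been knocked. I'll re-measure the 6 mm lifts from the side view.

```bash
python3 - <<'E'
from h import *
a=np.load("side0.npy",allow_pickle=True).item(); b=np.load("side7.npy",allow_pickle=True).item()
for n,im,ss in(("before",a,[(382,200),(400,181),(435,199)]),("now",b,[(388,194),(400,181),(435,199)])):
    c=im["color"].astype(int); m=((c[...,2]-c[...,0])/(c.sum(2)+1)>.15).astype(np.uint8); m[:140]=0; m[:,460:]=0
    _,l,st,ce=cv2.connectedComponentsWithStats(m)
    for s in ss:
        k=l[s[1],s[0]]; cs,_=cv2.findContours((l==k).astype(np.uint8),0,1); P=ray(im,cs[0][:,0],.004)*1000
        r=cv2.minAreaRect(P.astype(np.float32)); print(n,s,st[k,4],"c",np.round(r[0],1),np.round(r[1],1),"ang",round(r[2],1))
E
```

```text
before (382, 200) 229 c [ 533.5 -167.2] [52.9 52.3] ang 72.8
before (400, 181) 204 c [ 540.1 -265.5] [55.3 52.8] ang 77.2
before (435, 199) 234 c [ 423.  -265.9] [55.2 52. ] ang 76.6
now (388, 194) 223 c [ 533.7 -197. ] [55.7 52.3] ang 75.1
now (400, 181) 178 c [ 536.5 -264.9] [55.5 44.4] ang 79.3
now (435, 199) 228 c [ 423.1 -265.9] [55.4 51. ] ang 77.1
```

Emit:
jog_arm([
  [0.04,-0.75,-0.5,0.12],
  [0,-0.74,-0.5,0],
  [0,0,-1,0],
  [0,0,-1,0],
  [0,0,-1,0],
  [0,0,-0.9,0],
  [0,0,-0.6,0],
  [0,0,-0.22,0],
  [0,0,0,0],
], jaw=0.7)

```text
t: 56.3
tcp_pos: [0.5364, -0.1918, 0.0207]
ee_rot: [0.0, 0.788, 0.615, 0.0]
wrist_force: [-0.6, 0.4, -0.5]
finger_gap: 0.0777
finger_force: 0.0
```

Emit:
jog_arm([
  [0,0,0,0],
  [0,0,0,0],
  [0,0,0,0],
  [0,0,0,0],
  [0,0,0,0],
  [0,0,0,0],
], jaw=-1)

```text
t: 57.05
tcp_pos: [0.5364, -0.1916, 0.0207]
ee_rot: [0.0, 0.788, 0.615, 0.0]
wrist_force: [-1.3, 1.6, 5.7]
finger_gap: 0.0477
finger_force: 29.9
```

Emit:
jog_arm([
  [0,0,0.5,0],
  [0,0,1,0],
  [0,0,1,0],
  [0,0,1,0],
  [0,0,1,0],
  [0,0,1,0],
  [0,0,1,0],
  [0,0,1,0],
  [0,0,1,0],
  [0,0,1,0],
  [0,0,0,0],
])

```text
t: 58.42
tcp_pos: [0.5369, -0.1918, 0.2121]
ee_rot: [0.001, 0.788, 0.615, 0.001]
wrist_force: [0.9, -0.5, -1.1]
finger_gap: 0.0475
finger_force: 29.9
```

Emit:
jog_arm([
  [0.4,1,0,0.1],
  [0.4,1,0,0.1],
  [0.4,1,0,0.1],
  [0.4,1,0,0.1],
  [0.4,1,0,0.1],
  [0.4,1,0,0.1],
  [0.4,1,0,0.1],
  [0.4,1,0,0.1],
  [0.4,1,0,0.1],
  [0.4,1,0,0.1],
  [0.4,1,0,0.06],
  [0.4,1,0,0],
])

```text
t: 59.92
tcp_pos: [0.6328, 0.0498, 0.2105]
ee_rot: [0.0, 0.741, 0.672, 0.0]
wrist_force: [0.7, 0.2, -0.1]
finger_gap: 0.0478
finger_force: 29.9
```

Emit:
jog_arm([
  [0.42,0.92,0,0],
  [0,0.92,0,0],
  [0,0,0,0],
  [0,0,-0.5,0],
  [0,0,-0.5,0],
  [0,0,-0.5,0],
  [0,0,-0.25,0],
  [0,0,-0.12,0],
  [0,0,0,0],
])

```text
t: 61.05
tcp_pos: [0.6408, 0.0851, 0.1733]
ee_rot: [0.0, 0.741, 0.672, 0.0]
wrist_force: [-0.1, -0.1, 0.3]
finger_gap: 0.0476
finger_force: 29.9
```

Emit:
jog_arm([
  [0,0,0,0],
  [0,0,0,0],
  [0,0,0,0],
  [0,0,0.5,0],
  [0,0,1,0],
  [0,-0.5,1,0],
  [0.1,-1,0,0.3],
  [0.1,-1,0,0.3],
  [0.1,-1,0,0.3],
  [0.1,-1,0,0.3],
  [0.1,-1,0,0.3],
  [0.1,-1,0,0.3],
], jaw=0.5)

```text
t: 62.55
tcp_pos: [0.6529, -0.0455, 0.2239]
ee_rot: [0.0, 0.65, 0.76, 0.0]
wrist_force: [-0.0, -0.5, 0.2]
finger_gap: 0.0688
finger_force: 0.0
```

Emit:
jog_arm([
  [0.1,-1,0,0.3],
  [0.1,-1,0,0],
  [0.09,-1,0,0],
  [0,-1,0,0],
  [0,-1,0,0],
  [0,-1,0,0],
  [0,-1,0,0],
  [0,-1,0,0],
  [0,-1,-0.5,0],
  [0,-1,-1,0],
  [0,-0.7,-1,0],
  [0,0,-0.5,0],
])

```text
t: 64.05
tcp_pos: [0.6576, -0.2594, 0.1605]
ee_rot: [-0.001, 0.635, 0.773, -0.0]
wrist_force: [-0.1, -0.1, -0.8]
finger_gap: 0.0684
finger_force: 0.0
```

```bash
python3 - <<'E'
from h import *
im,si=shoot(8)
W=[pts(im),pts(si)]
print(zat(W,(.641,.078),.1585,.018),edgefit(im,range(176,191),.1585))
print(read_state()["tcp_pos"])
T=si["camera_from_world"]; p=T@[.66,-.267,.006,1]; print("black expected side px",si["fx"]*p[0]/p[2]+si["cx"],si["fy"]*p[1]/p[2]+si["cy"])
cv2.imwrite("pics/crop8.png",cv2.convertScaleAbs(cv2.resize(np.hstack([im["color"][120:290,150:490],si["color"][120:290,280:480]]),None,fx=1.45,fy=1.45),alpha=1.5))
E
```

```text
[np.float64(158.61), 165, np.float64(158.62), 124] (array([0.6422, 0.1026]), np.float64(83.5), np.int64(15))
[ 0.65781376 -0.25810756  0.16120436]
black expected side px 368.1167212702002 161.90854051110426
```

View pics/crop8.png

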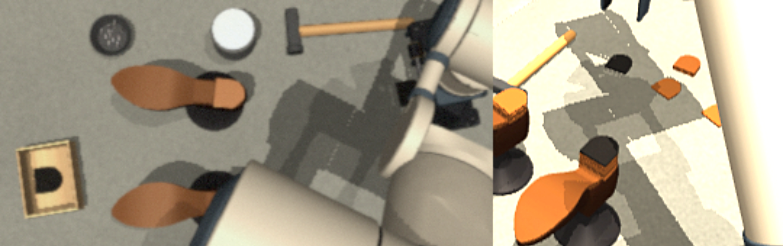

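The third lift is good (158.6 mm), and the black piece is where expected. I'll pick it up.

Emit:
jog_arm([
  [0.04,-0.05,-1,0],
  [0,0,-1,0],
  [0,0,-1,0],
  [0,0,-1,0],
  [0,0,-1,0],
  [0,0,-1,0],
  [0,0,-0.6,0],
  [0,0,-0.3,0],
  [0,0,-0.12,0],
  [0,0,0,0],
])

```text
t: 65.4
tcp_pos: [0.6596, -0.2599, 0.0231]
ee_rot: [0.0, 0.635, 0.773, 0.0]
wrist_force: [0.1, 0.9, -0.2]
finger_gap: 0.0683
finger_force: 0.0
```

Emit:
jog_arm([
  [0,0,0,0],
  [0,0,0,0],
  [0,0,0,0],
  [0,0,0,0],
  [0,0,0,0],
], jaw=-1)

```text
t: 66.03
tcp_pos: [0.6595, -0.2599, 0.023]
ee_rot: [0.0, 0.635, 0.773, 0.0]
wrist_force: [0.6, 0.4, 5.0]
finger_gap: 0.0472
finger_force: 30.0
```

Emit:
jog_arm([
  [0,0,0.5,0],
  [0,0,1,0],
  [0,0,1,0],
  [0,0,1,0],
  [0,0,1,0],
  [0,0,1,0],
  [0,0,1,0],
  [0,0,1,0],
  [0,0,1,0],
  [0,0,1,0],
  [0,0,0,0],
])

```text
t: 67.4
tcp_pos: [0.66, -0.2601, 0.215]
ee_rot: [0.002, 0.635, 0.773, 0.0]
wrist_force: [1.0, -0.8, -1.5]
finger_gap: 0.0473
finger_force: 30.0
```

Emit:
jog_arm([
  [-0.1,1,0,-0.2],
  [-0.1,1,0,-0.2],
  [-0.1,1,0,-0.2],
  [-0.1,1,0,-0.2],
  [-0.1,1,0,-0.2],
  [-0.1,1,0,-0.2],
  [-0.1,1,0,-0.2],
  [-0.1,1,0,-0.2],
  [-0.1,1,0,-0.2],
  [-0.04,1,0,-0.2],
  [0,1,0,-0.1],
  [0,1,0,0],
])

```text
t: 68.9
tcp_pos: [0.6401, -0.019, 0.2122]
ee_rot: [-0.0, 0.741, 0.672, -0.0]
wrist_force: [0.9, 0.2, 0.1]
finger_gap: 0.0472
finger_force: 30.0
```

Emit:
jog_arm([
  [0,1,0,0],
  [0,1,0,0],
  [0,1,0,0],
  [0,1,0,0],
  [0,0.8,0,0],
  [0,0.43,0,0],
  [0,0,0,0],
  [0,0,-0.5,0],
  [0,0,-0.5,0],
  [0,0,-0.35,0],
  [0,0,-0.2,0],
  [0,0,0,0],
])

```text
t: 70.4
tcp_pos: [0.6405, 0.0847, 0.1816]
ee_rot: [0.0, 0.741, 0.672, -0.0]
wrist_force: [0.6, -0.2, 0.4]
finger_gap: 0.0467
finger_force: 30.0
```

The gap has drifted slightly, so I'll take a quick look before releasing.

```bash
python3 - <<'E'
from h import *
im,si=shoot(9); print(read_state()["finger_gap"])
cv2.imwrite("pics/crop9.png",cv2.convertScaleAbs(cv2.resize(si["color"][130:270,210:390],None,fx=4,fy=4,interpolation=cv2.INTER_CUBIC),alpha=1.2))
E
```

```text
0.04682044146421628
```

View pics/crop9.png

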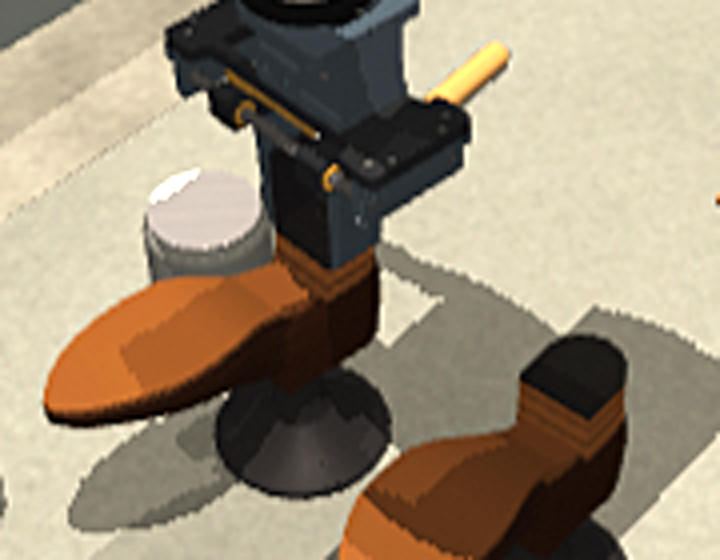

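The stack and gripper line up. The black region is the pad together with the piece, with no tilt visible. I'll release, back off and check.

Emit:
jog_arm([
  [0,0,-0.03,0],
  [0,0,0,0],
  [0,0,0,0],
  [0,0,0,0],
  [0,0,0.5,0],
  [0,0,1,0],
  [0,-0.5,1,0],
  [0,-1,0,0],
  [0,-1,0,0],
  [0,-1,0,0],
  [0,-1,0,0],
  [0,-1,0,0],
], jaw=0.5)

```text
t: 72.0
tcp_pos: [0.6404, -0.0267, 0.2308]
ee_rot: [-0.0, 0.741, 0.672, -0.0]
wrist_force: [-0.9, 0.1, 0.5]
finger_gap: 0.0684
finger_force: 0.0
```

Emit:
jog_arm([
  [0,-1,0,0],
  [0,-1,0,0],
  [0,-1,0,0],
  [0,-1,0,0],
  [0,-1,0,0],
  [0,-1,0,0],
  [0,-1,0,0],
  [0,-1,0,0],
  [0,0,0,0],
  [0,0,0,0],
])

```text
t: 73.25
tcp_pos: [0.6405, -0.185, 0.231]
ee_rot: [-0.0, 0.741, 0.672, 0.0]
wrist_force: [0.4, -0.0, 0.0]
finger_gap: 0.0686
finger_force: 0.0
```

```bash
python3 - <<'E'
from h import *
im,si=shoot(10)
W=[pts(im),pts(si)]
print("far",zat(W,(.641,.078),.1645,.018),edgefit(im,range(176,191),.1645))
for d in(-.03,-.012): print(zat(W,(.643+d*.09,.103+d),.1645,.009))
for d in(-.012,.012): print(zat(W,(.641+d,.078),.1645,.009))
print("near",zat(W,(.454,.074),.1655,.018),edgefit(im,range(252,267),.1655))
a=cv2.resize(np.hstack([im["color"][120:290,150:490],si["color"][120:290,210:470]]),None,fx=1.33,fy=1.33); cv2.imwrite("pics/crop10.png",cv2.convertScaleAbs(a,alpha=1.5))
E
```

```text
far [np.float64(164.37), 166, np.float64(164.45), 120] (array([0.6414, 0.1033]), np.float64(86.8), np.int64(15))
[np.float64(163.87), 42, np.float64(164.4), 33]
[np.float64(164.07), 42, np.float64(164.81), 34]
[np.float64(164.88), 43, np.float64(164.56), 30]
[np.float64(163.89), 42, np.float64(164.42), 28]
near [np.float64(165.64), 176, np.float64(165.5), 152] (array([0.4559, 0.0979]), np.float64(90.3), np.int64(15))
```

View pics/crop10.png

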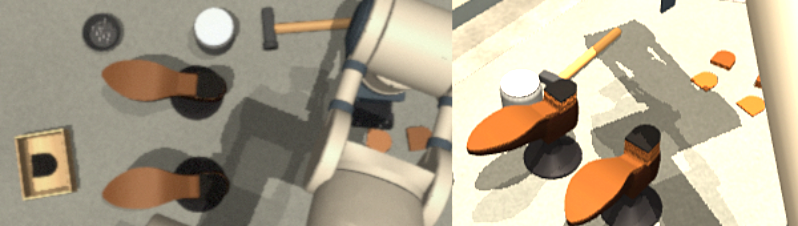

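Both heels are finished with black top pieces that lie flat (164.4 and 165.6 mm) and square. The worn piece is in the box, the spares are on the bench, the tin and hammer are undisturbed, and the gripper is clear.

```bash
python3 -c "
from plant import sign_off; print(sign_off())"
```

```text
the job is handed in; nothing more can be done
None
```

The job is handed in: both heels are built up and topped with black rubber, measuring within about 1 mm of the tread; the one worn piece is in the scrap box, and the spare lifts are on the bench; the hand-in gave no verdict.

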